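# Stop the lathe and point out the forgotten chuck key

## Task

Someone has left the T-shaped chuck key standing in the chuck of the bench lathe: push the lathe's mushroom-shaped stop button fully in so that it cannot be started, then point the key out to the trainee by bringing your closed fingertips two or three centimetres straight above the middle of its crossbar, staying there for at least two seconds and finishing still pointing. Do not touch the key itself, which the trainee must take out, nor press the small start button, and leave everything else where it is.

Things in the scene. Friction and masses are not known exactly. Their poses are not given: they have to be found in the camera images.
- lathe: fixed bench lathe, 670 long (its y), 300 deep (x); operator's side -x, headstock +y. Origin on the bench under the chuck, z up. Headstock top 255 high, x -72 to 82, y 43 to 207. Black control panel before it slopes to -x by 0.35 rad; from +y to -y: stop mushroom, start button, speed dial. Tool post (237 high) at x -60 to 0, y -100 to -210; tailstock (250 high) beyond y -240
- stop_top (a point): centre of the domed top of the stop mushroom (head 40 in diameter, 16 thick, 26 clear of the panel round it at its top); z axis points straight out of the panel (0.35 rad from vertical, leaning to the lathe's -x); the button is pushed along -z and its top point moves with it
- stop (a joint): how far the stop mushroom is pushed in, m: 0 out, 0.006 fully in (hard stop). About 5 N moves it, a plain downward push does too; it latches: it stays where it is left
- start (a joint): how far the small spring-loaded start button (diameter 20) is pressed, m: 0 out, 0.004 in; about 50 mm from the stop mushroom along the lathe's -y. Leave it
- chuck (a joint): turn of the chuck about the spindle, rad: 0 when the chuck key stands straight up, positive when it leans to the lathe's +x, to 0.5 either way; held by friction
- chuck_key: dark steel T-handled chuck key standing in the top of the chuck; origin at the middle of its crossbar; z along its stem, away from the chuck; y along the crossbar (84 over its end balls, 8 thick, hub in the middle 17 in diameter reaching 9 above the origin). The stem runs 57 from the origin down to the chuck (diameter 80)
- paste_tin: bystander: small closed metal tin of cutting paste, diameter 52, 36 high, standing on top of the headstock; origin at the centre of its underside
- bushing: bystander: turned brass bushing, a ring of diameter 34, 28 high, standing on top of the headstock between tin and chuck; origin at the centre of its underside
- drill_key: bystander: a small drill-chuck key, T-shaped, 77 long, crossbar 71, 13 thick, lying flat in the front of the lathe's chip tray (NOT the key to be pointed at); origin at its underside, under the shank
- tape_roll: bystander: roll of grey tape lying flat on the bench, diameter 90, 24 high; origin at the centre of its underside
- centre: bystander: steel lathe centre with conical point, standing in the front of the chip tray near the tailstock, diameter 29, 88 high; origin at the centre of its underside
- caliper: bystander: caliper lying on the bench, 200 long along its y, 66 wide over the jaws, 10 thick; origin on the bench under the middle of its beam
- oil_bottle: bystander: white oil bottle with a thin spout, diameter 56, 150 high, standing on the bench; origin at the centre of its underside

How it is judged:
By the outcome, as a careful person would: the job done as asked, in the order asked, and still so for the second after the job is handed in, with the robot touching nothing.
It also fails if it takes over 38 s, if anything falls off the work surface, if the arm or the gripper's body presses on something with over 40 N, if the wrist force passes 120 N, or if a joint passes its speed limit or range.

## Robot

A 6-joint arm with a two-finger parallel gripper is mounted at the origin on the work surface. World frame = base frame: x ahead of the robot, y to its left, z up, the work surface at z = 0. Lengths are in m, angles in rad, forces in N, time in s.
With the tool pointing down it reaches from about 0.35 to 0.725 m from the base axis. Payload 6 kg.
Tool frame: the origin (TCP) lies at the very end of the fingers, on their centre line; the grasp point (between the pads) lies arm.grasp_offset behind it (arm.grasp_offset is the distance from the TCP to the grasp point, in m); z points along the fingers, y is the direction in which the jaws open and shut (so a half turn about z gives the same grasp; the last joint's range is limited). The gripper opens to 85 mm and grips with 20 to 120 N. Pads are 22 mm wide; open, the fingers measure 114 mm over their backs; the gripper's body (76 mm by 85 mm) begins 54 mm behind the grasp point. The pads swing forward as they close: fully open they stand 13 mm farther back than shut.
Start: joints at [-0.874, 0.04, 0.085, 0, -1.615, -0.334], TCP at [0.213, -0.561, 0.194] pointing down, gripper open.
Joint ranges: [-2.56, 2.56], [-1.29, 2.01], [-1.08, 1.49], [-3.29, 1.98], [-2.81, -0.18], [-2.99, 2.99]. Speed limits (rad/s): [2.57, 2.57, 3.01, 3.14, 3.14, 3.14].

## Interface

Orientations are given as a rotation vector (axis times angle).
In Python, from rig import status, imaging, arm, models gives the robot as it stands. The module is installed in compiled form; this text tells all that it offers.
- The arm moves only by the tool move_arm, never from a script. Its argument "plan" is a list of rows, each a list of 7 numbers: the turn, a rotation vector about the tool's x, y, z in units of 45 degrees (1.0 is 45 degrees), then the shift along the tool's x, y, z in units of 25 cm (1.0 is 25 cm), then the closure, from 0 (fully open) to 1 (shut). A call has exactly 5 rows; each row is the pose to reach, as a shift and turn from the pose measured when the call began, along the tool's axes at that moment; what a row does not reach only later rows make up. A row lasts 1/10 s, in which the tool goes at most 50 mm and 8.59 degrees, less where a joint would pass 70% of its speed; a pose out of reach is approached as far as the arm can. A call with a number of a shift or a turn outside -1 to 1 is refused whole. A call with a gripper value outside its range is refused whole. The fingers move at their own pace and stop on an object; "squeeze" is the grip in N (left out, the last holds). Time passes only in rows, so rows that repeat a pose let the fingers close, or fill a call up. It gives the time, the measured TCP pose, the force and the opening at its end, in the units of the state.
- status.sense(): the state, without advancing time (a new reading comes with each control period).
- imaging.read_camera(name): name is "side" or "top"; returns a dict with "pixels" (384x512x3 uint8, red, green, blue), "fx", "fy", "cx", "cy" (pixels), "rvec" (rotation vector, rad) and "tvec" (3), from world to camera coordinates, as OpenCV has them. Camera axes: x right, y down, z forward; pixel columns grow to the right and rows downward; lengths in m; the calibration is good to about 2 mm. A picture is of the moment at which its call begins. There is no depth.
- arm.close_job(): hands the job in, once; it reports no verdict.
Trained networks look in a picture, given as the dict that the camera call returned (one of the last four; its "shot" number tells which), for a name from the list of things; names that differ only in an ending like _2 or _b are one class to them, and where a whole thing is asked for, a point or a joint stands for the part that bears it (a point fixed in the world has none). Each returns a list of dicts, best first, with "confidence" (0 to 1); they miss things now and then, are a little off and sometimes report something else, mostly with a low value. They report only what shows in the picture. A call takes as long as a camera call.
- models.spot_in(name, picture): "box" ([left, top, right, bottom] in pixels, round what is visible of it).
- models.tip_of(name, picture): "point" ([column, row] in pixels: a listed point, or the origin of a listed thing).
The state is a dict: "time_s": time; "joints": joint angles; "joint_vel": joint speeds; "joint_torque": joint torques, N m; "eef_pos": TCP position; "ee_rot": TCP orientation; "force": force on the tool from outside, world axes, zero at the start; "torque": the same for the moment, N m; "opening": finger opening in m.
Only numpy, scipy, OpenCV 4.12 (cv2) and the standard library are available. Lean on these libraries where they do the work, as an engineer would, in place of code of your own. Each camera call takes 0.05 s, during which the arm holds its last target.

## Working session

There is one attempt and no reset: what is moved stays moved. The work goes in short steps, Python scripts to look and compute and a tool call to move; the robot and the scene stay as the last step left them, time stands still between calls to the robot, and variables do not carry over. Pictures are saved under pics/ and viewed, and the job is handed in when it is done.

Besides the shell and the picture viewer there is one more tool, called after "Request:" as a command line: name --pt "numbers of a row" for each row, then --argument value for the rest. move_arm: Moves the arm, as the interface text tells. Shifts and turns lie within -1 to 1; 1 stands for 25 cm of shift or 45 degrees of turn. Its arguments: {"type":"object","properties":{"plan":{"type":"array","items":{"type":"array","items":{"type":"number","minimum":-1,"maximum":1}}},"squeeze":{"type":"number"}},"required":["plan"]}

```bash
mkdir -p pics
cat > h.py <<'E'
import numpy as np, cv2
from scipy.spatial.transform import Rotation as R
from rig import status, imaging, arm, models
def cam(c):
    K=np.array([[c['fx'],0,c['cx']],[0,c['fy'],c['cy']],[0,0,1.]]);return K,cv2.Rodrigues(np.array(c['rvec'],float))[0],np.array(c['tvec'],float).reshape(3)
def tri(c1,p1,c2,p2):
    P=[]
    for c in(c1,c2):
        K,r,t=cam(c);P.append(K@np.c_[r,t])
    X=cv2.triangulatePoints(P[0],P[1],np.array(p1,float).reshape(2,1),np.array(p2,float).reshape(2,1))[:,0];X=X[:3]/X[3]
    e=[np.linalg.norm(proj(c,X)-p) for c,p in((c1,p1),(c2,p2))]
    return X,e
def proj(c,X):
    return cv2.projectPoints(np.array(X,float).reshape(-1,1,3),np.array(c['rvec'],float),np.array(c['tvec'],float),cam(c)[0],None)[0].reshape(-1,2).squeeze()
def save(c,n,k=1.5):
    cv2.imwrite('pics/'+n,cv2.resize(np.array(c['pixels'])[:,:,::-1],None,fx=k,fy=k,interpolation=cv2.INTER_CUBIC))
E
python3 - <<'E'
from h import *
s=status.sense();print(s)
print(arm.grasp_offset)
a=imaging.read_camera('side');b=imaging.read_camera('top')
save(a,'s0.png');save(b,'t0.png')
for n in['lathe','stop_top','start','chuck_key','paste_tin','bushing','drill_key','centre','tape_roll','oil_bottle','chuck','caliper']:
    o=[models.tip_of(n,c)[:2] if n not in('start','chuck') else models.spot_in(n,c)[:2] for c in(a,b)]
    print(n,o)
    if n not in('start','chuck') and o[0] and o[1]: print(tri(a,o[0][0]['point'],b,o[1][0]['point']))
for c in(a,b):
    K,r,t=cam(c);print(-r.T@t, r[2])
E
```

```text
{'time_s': 0.0, 'joints': array([-8.74295391e-01,  4.08519553e-02,  8.38096738e-02, -4.66125670e-04,
       -1.61551861e+00, -3.33691599e-01]), 'joint_vel': array([ 0.00073023,  0.00080849, -0.00038315,  0.0009483 , -0.00187446,
        0.00148729]), 'joint_torque': array([ 7.95337019e-04, -3.68210864e+01,  3.47415376e+01,  6.93218529e+00,
       -5.36805761e-03, -2.74548290e-05]), 'eef_pos': array([ 0.21286624, -0.5605422 ,  0.19255509]), 'ee_rot': array([ 5.66726662e-01, -3.08957965e+00, -2.77205459e-03]), 'force': array([-0.43067877,  0.52444444, -0.38639455]), 'torque': array([-0.02588612, -0.02834624, -0.01656783]), 'opening': 0.08529334540964476}
0.0187
lathe [[{'point': [263.8, 219.2], 'confidence': 0.72}, {'point': [239.7, 204.3], 'confidence': 0.63}], [{'point': [261.5, 170.9], 'confidence': 0.58}]]
(array([ 0.6093223 ,  0.01488121, -0.08143208]), [np.float64(16.94637331708377), np.float64(11.266125049229968)])
stop_top [[{'point': [212.5, 209.9], 'confidence': 0.67}, {'point': [231.9, 139.9], 'confidence': 0.43}], [{'point': [204.1, 196.8], 'confidence': 0.55}, {'point': [2
[... 1949 characters left out ...]
35.8, 314.3], 'confidence': 0.86}, {'point': [319.0, 174.8], 'confidence': 0.25}], [{'point': [185.0, 250.8], 'confidence': 0.53}]]
(array([0.33583437, 0.30448193, 0.01343438]), [np.float64(3.2495352690706785), np.float64(1.829796401393443)])
chuck [[{'box': [219.5, 135.7, 258.1, 174.6], 'confidence': 0.74}, {'box': [259.4, 204.9, 269.3, 222.9], 'confidence': 0.29}], [{'box': [245.9, 152.0, 283.9, 171.2], 'confidence': 0.62}, {'box': [177.8, 117.2, 389.6, 215.9], 'confidence': 0.62}]]
caliper [[], [{'point': [146.1, 206.8], 'confidence': 0.67}]]
[-0.0185078   0.52797455  0.99342402] [ 0.47528379 -0.43956571 -0.76215963]
[0.30434569 0.06533541 1.57470672] [ 0.15175768 -0.00556394 -0.98840207]
```

View pics/s0.png

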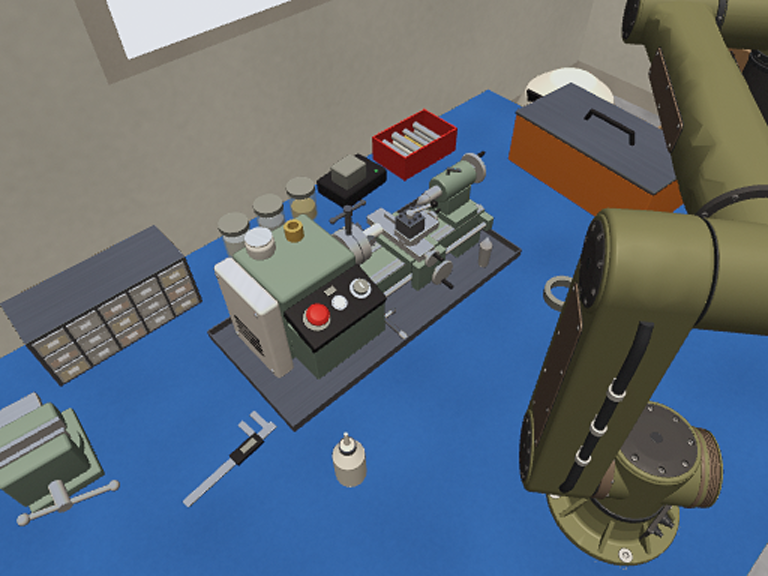

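View pics/t0.png

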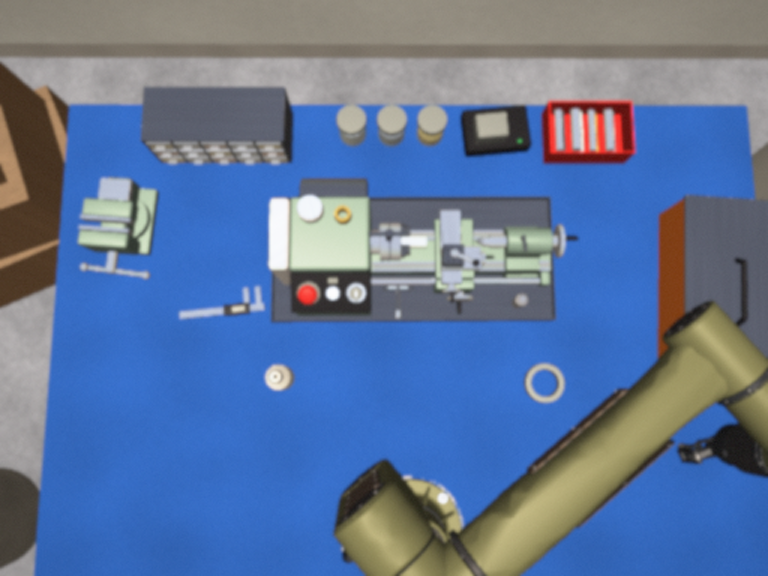

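Run:
```python
from h import *
a=imaging.read_camera('side');b=imaging.read_camera('top')
i=np.array(a['pixels'])[100:230,150:290,::-1];cv2.imwrite('pics/s0z.png',cv2.resize(i,None,fx=4.5,fy=4.5,interpolation=cv2.INTER_CUBIC))
i=np.array(b['pixels'])[120:220,170:310,::-1];cv2.imwrite('pics/t0z.png',cv2.resize(i,None,fx=5.5,fy=5.5,interpolation=cv2.INTER_CUBIC))
```

```text
(no output)
```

View pics/s0z.png

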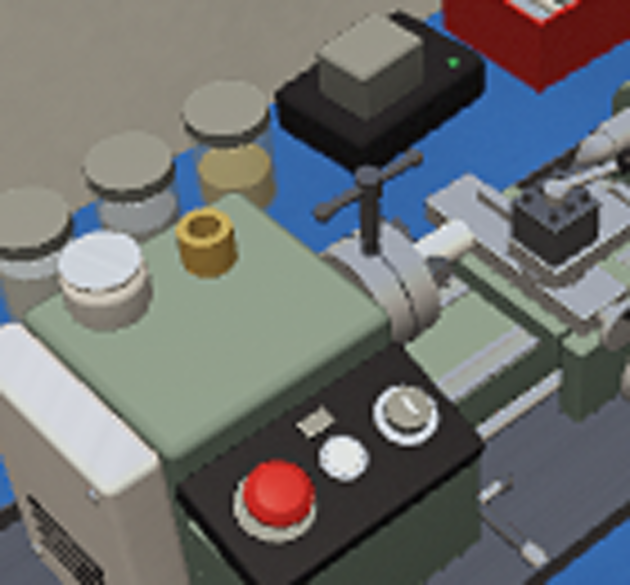

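View pics/t0z.png

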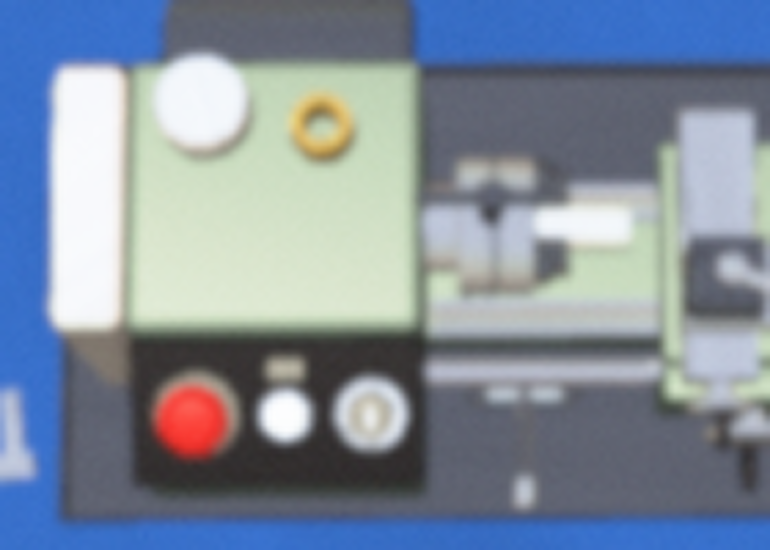

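Run:
```python
from h import *
from scipy.optimize import least_squares
a=imaging.read_camera('side');b=imaging.read_camera('top')
L=np.array([[82,207,255],[82,43,255],[-72,43,255],[-72,207,255]])/1000
A=np.array([[156.2,169.3],[201.6,143.3],[236.2,170.7],[187.8,201.1]]);B=np.array([[194,131.8],[245.8,131.8],[245.8,180],[194,180]])
def W(p,X): return X@R.from_euler('z',p[2]).as_matrix().T+[p[0],p[1],0]
f=lambda p:np.r_[(proj(a,W(p,L))-A).ravel(),(proj(b,W(p,L))-B).ravel()]
s=least_squares(f,[.6,.05,0],loss='soft_l1');print(s.x,f(s.x).round(1))
for i in range(4):print(tri(a,A[i],b,B[i]))
p=s.x
# stop
X,e=tri(a,[212.1,209.9],b,[204.2,195.5]);print('stop',X,e)
for n in('stop_top','chuck_key'):
  for c in(a,b): print(n,models.tip_of(n,c)[:2],models.spot_in(n,c)[:2])
print('start',tri(a,[226.2,201.5],b,[221.7,195.4]))
for q in(a,b):
  im=np.array(q['pixels'])
  w=im[100:160,205:260] if q is a else im[140:180,235:290]
  cv2.imwrite('pics/key_%s.png'%('s' if q is a else 't'),cv2.resize(w[:,:,::-1],None,fx=10,fy=10,interpolation=cv2.INTER_CUBIC))
  i=im.copy()
  for z in [.26,.28,.3,.32]:
    print(z,proj(q,W(p,np.array([[0,0,z]]))))
```

```text
[0.61746926 0.04953067 0.00523236] [-2.6 -0.6  1.1 -2.9  1.8 -1.8 -0.   0.4 -1.5 -0.3  0.1 -0.5  0.2  0.6
 -2.4  0.9]
(array([0.69819106, 0.25211233, 0.24978627]), [np.float64(0.6130084144353377), np.float64(0.4051390265133754)])
(array([0.70226657, 0.09447807, 0.24250963]), [np.float64(0.5468679849197862), np.float64(0.3827802566891721)])
(array([0.54967881, 0.09359821, 0.24523875]), [np.float64(0.4548008745221737), np.float64(0.3007119408001773)])
(array([0.54947018, 0.25129821, 0.24761037]), [np.float64(0.8114392519928191), np.float64(0.5048702367862272)])
stop [0.50228692 0.21915653 0.22919367] [np.float64(0.9729314255730509), np.float64(0.5987240783420805)]
stop_top [{'point': [209.9, 206.5], 'confidence': 0.51}] [{'box': [202.8, 204.7, 220.3, 217.2], 'confidence': 0.56}]
stop_top [{'point': [204.3, 197.3], 'confidence': 0.69}] [{'box': [199.7, 192.2, 210.4, 200.5], 'confidence': 0.69}]
chuck_key [{'point': [229.7, 139.0], 'confidence': 0.73}] [{'box': [215.6, 133.4, 247.2, 155.3], 'confidence': 0.72}]
chuck_key [{'point': [257.4, 155.6], 'confidence': 0.66}, {'point': [357.2, 254.8], 'confidence': 0.54}] []
start (array([0.50604619, 0.16803468, 0.21590074]), [np.float64(0.08524315146217673), np.float64(0.053787872043182125)])
0.26 [232.68793945 146.41828817]
0.28 [232.27098991 141.05211319]
0.3 [231.84183063 135.52879779]
0.32 [231.39991732 129.84133694]
0.26 [260.10699954 156.92973477]
0.28 [260.18574094 155.37473605]
0.3 [260.26686327 153.77271846]
0.32 [260.35047616 152.12151669]
```

View pics/key_s.png

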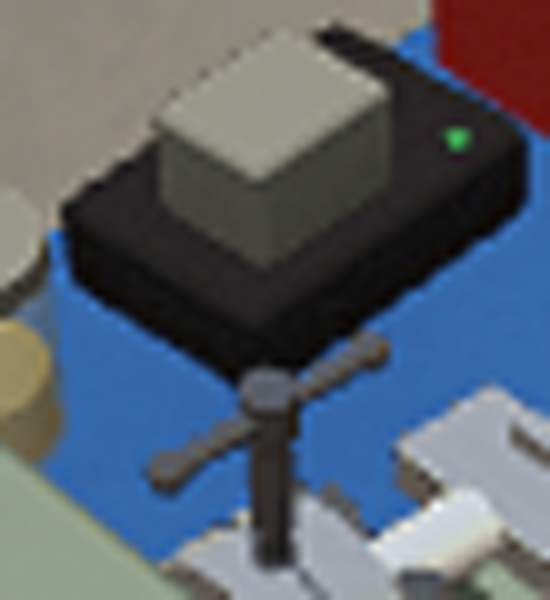

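View pics/key_t.png

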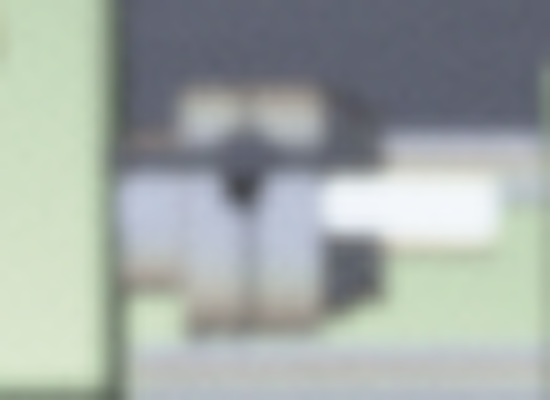

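Run:
```python
from h import *
a=imaging.read_camera('side');b=imaging.read_camera('top')
print('mid',tri(a,[231.5,140.3],b,[259.2,154.8]))
print('hubtop',tri(a,[231.4,138.4],b,[259,154.1]))
print('base',tri(a,[232.05,155.5],b,[258.5,158.2]))
# two-param fit: model key with lathe x,y, zspindle, lean
from scipy.optimize import least_squares
def key(p):
    X,Y,zs,l,yw=p
    u=np.array([np.sin(l),0,np.cos(l)]);c=np.array([X,Y,zs])
    o=c+u*.097; d=np.array([-np.sin(yw),np.cos(yw),0])*.0385
    d=d-u*(d@u)
    return np.array([o,o+d,o-d,o+u*.009,c+u*.04])
pa=np.array([[231.5,140.4],[221.25,146.75],[241.75,134.35],[231.35,138.4],[232.05,155.5]])
pb=np.array([[259.2,154.8],[258.9,154.1],[258.5,158.2]])
def f(p):
    k=key(p);return np.r_[(proj(a,k)-pa).ravel(),(proj(b,k[[0,3,4]])-pb).ravel()]
s=least_squares(f,[.617,.05,.2,0,0]);print(s.x,key(s.x)[0],f(s.x).round(1));print(np.sqrt(np.diag(np.linalg.inv(s.jac.T@s.jac)))*.6)
```

```text
mid (array([0.61791841, 0.05225191, 0.28421671]), [np.float64(0.1872115023048304), np.float64(0.12894674689321417)])
hubtop (array([0.61801121, 0.05264371, 0.29139578]), [np.float64(0.3796437400224976), np.float64(0.2614187566961412)])
base (array([0.62093947, 0.05340228, 0.22515977]), [np.float64(0.48571523846102077), np.float64(0.3339826875085357)])
[ 0.62209238  0.05243927  0.18638662 -0.0445607   0.02378079] [0.61777143 0.05243927 0.28329033] [-0.2  0.2 -0.7  0.5 -0.  -0.3 -0.1 -0.2 -0.1 -0.4  0.   0.2  0.4  0.3
  0.5  0.4]
[0.00244696 0.00087261 0.00166997 0.02630727 0.03605843]
```

```bash
cat >> h.py <<'E'
def go(t,Rt=None):
    s=status.sense();r=R.from_rotvec(s['ee_rot']);d=r.inv().apply(np.array(t)-s['eef_pos'])/.25
    w=(r.inv()*Rt).as_rotvec()/(np.pi/4) if Rt is not None else np.zeros(3)
    print('t',round(s['time_s'],2),'pos',s['eef_pos'].round(4),'F',s['force'].round(2),'open',round(s['opening'],4),'zaxis',r.as_matrix()[:,2].round(3));print('turn',w.round(4),'shift',d.round(4),'rows',np.linalg.norm(d)*5)
E
python3 - <<'E'
from h import *
go([.33,-.39,.35]);print(R.from_rotvec(status.sense()['ee_rot']).as_matrix().round(3))
E
```

```text
t 2.0 pos [ 0.213  -0.5609  0.1936] F [-0.42 -0.11 -0.15] open 0.0854 zaxis [-0.  0. -1.]
turn [0. 0. 0.] shift [-0.6803  0.473  -0.6257] rows 5.191633172700958
[[-0.935 -0.355 -0.   ]
 [-0.355  0.935  0.   ]
 [ 0.     0.    -1.   ]]
```

Request:
move_arm --pt "0 0 0 -0.13 0.09 -0.13 1" --pt "0 0 0 -0.26 0.18 -0.26 1" --pt "0 0 0 -0.39 0.27 -0.39 1" --pt "0 0 0 -0.52 0.37 -0.52 1" --pt "0 0 0 -0.65 0.46 -0.63 1" --squeeze 20

```text
time_s: 2.5
eef_pos: [0.3225, -0.3971, 0.3506]
ee_rot: [-0.566, 3.089, -0.001]
force: [1.1, -0.9, 0.7]
opening: 0.0123
```

Run:
```python
from h import *
go([.48,-.18,.37])
```

```text
t 2.5 pos [ 0.3225 -0.3971  0.3506] F [ 1.07 -0.89  0.72] open 0.0123 zaxis [ 0.001 -0.001 -1.   ]
turn [0. 0. 0.] shift [-0.897   0.5888 -0.0775] rows 5.379017399577934
```

Request:
move_arm --pt "0 0 0 -0.17 0.11 -0.02 1" --pt "0 0 0 -0.34 0.22 -0.04 1" --pt "0 0 0 -0.5 0.33 -0.06 1" --pt "0 0 0 -0.67 0.44 -0.08 1" --pt "0 0 0 -0.84 0.55 -0.08 1"

```text
time_s: 3.0
eef_pos: [0.4689, -0.1951, 0.3719]
ee_rot: [-0.566, 3.087, -0.003]
force: [0.2, -1.3, 0.3]
opening: -0.0002
```

Run:
```python
from h import *
go([.495,.05,.37])
```

```text
t 3.0 pos [ 0.4689 -0.1951  0.3719] F [ 0.19 -1.33  0.3 ] open -0.0002 zaxis [ 0.003 -0.001 -1.   ]
turn [0. 0. 0.] shift [-0.4451  0.8797  0.0067] rows 4.929541355224544
```

Request:
move_arm --pt "0 0 0 -0.09 0.17 0 1" --pt "0 0 0 -0.18 0.35 0 1" --pt "0 0 0 -0.27 0.52 0 1" --pt "0 0 0 -0.36 0.7 0 1" --pt "0 0 0 -0.44 0.88 0 1"

```text
time_s: 3.5
eef_pos: [0.4935, 0.0517, 0.3718]
ee_rot: [-0.566, 3.087, -0.002]
force: [2.3, 0.1, -0.4]
opening: 0.0001
```

Run:
```python
from h import *
go([.498,.2195,.285],R.from_matrix(np.array([[-.935,-.355,0],[-.355,.935,0],[0,0,-1.]])))
```

```text
t 3.5 pos [0.4935 0.0517 0.3718] F [ 2.25  0.06 -0.35] open 0.0001 zaxis [ 0.004 -0.001 -1.   ]
turn [-0.0027  0.004  -0.0005] shift [-0.2537  0.6221  0.3469] rows 3.7803485964707355
```

Request:
move_arm --pt "0 0 0 -0.07 0.16 0.04 1" --pt "0 0 0 -0.14 0.33 0.12 1" --pt "0 0 0 -0.21 0.49 0.22 1" --pt "0 0 0 -0.254 0.622 0.33 1" --pt "0 0 0 -0.254 0.622 0.347 1"

```text
time_s: 4.0
eef_pos: [0.4962, 0.2229, 0.2793]
ee_rot: [0.572, -3.085, 0.006]
force: [0.1, 0.5, -0.8]
opening: -0.0001
```

Run:
```python
from h import *
a=imaging.read_camera('side');b=imaging.read_camera('top')
go([.499,.2195,.232])
save(a,'s1.png')
i=np.array(a['pixels'])[90:230,150:290,::-1];cv2.imwrite('pics/s1z.png',cv2.resize(i,None,fx=4,fy=4,interpolation=cv2.INTER_CUBIC))
print(proj(a,status.sense()['eef_pos']))
for c in(a,b):print(models.tip_of('stop_top',c),models.tip_of('chuck_key',c))
i=np.array(b['pixels'])[120:220,170:310,::-1];cv2.imwrite('pics/t1z.png',cv2.resize(i,None,fx=4,fy=4,interpolation=cv2.INTER_CUBIC))
```

```text
t 4.1 pos [0.4976 0.2198 0.2837] F [ 0.69 -0.89  0.85] open 0.0003 zaxis [ 0.002 -0.003 -1.   ]
turn [0. 0. 0.] shift [-0.0046 -0.0025  0.2068] rows 1.034531480599041
[209.83997994 197.13284987]
[] []
[{'point': [203.5, 196.7], 'confidence': 0.59}] [{'point': [264.6, 155.5], 'confidence': 0.43}, {'point': [264.7, 199.9], 'confidence': 0.25}]
```

View pics/s1z.png

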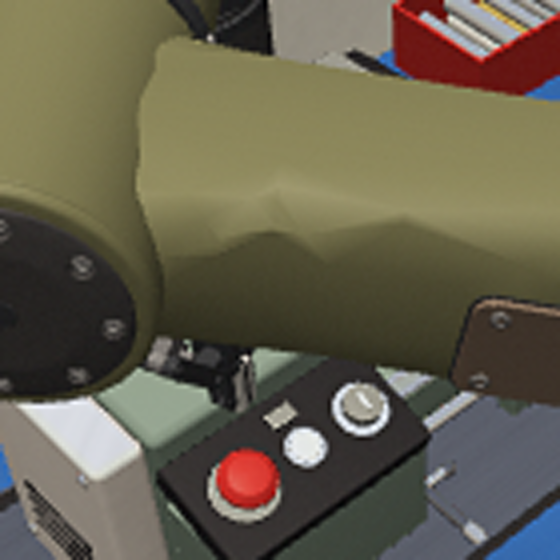

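View pics/t1z.png

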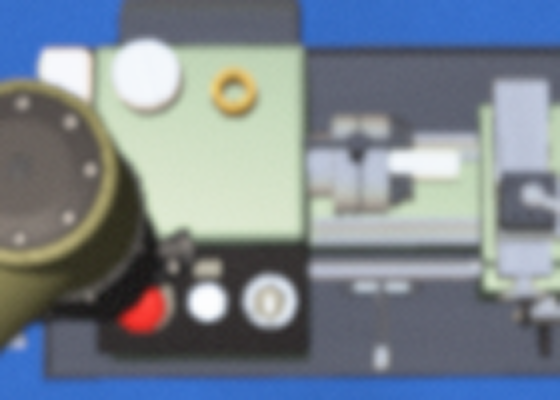

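Run:
```python
from h import *
a=imaging.read_camera('side')
i=np.array(a['pixels'])[165:225,185:245,::-1].astype(float)
i=255*(i/255)**.5
i=cv2.resize(i.astype(np.uint8),None,fx=10,fy=10,interpolation=cv2.INTER_CUBIC)
p=proj(a,status.sense()['eef_pos']);q=((p-[185,165]+.5)*10).astype(int);cv2.circle(i,tuple(int(v) for v in q),4,(255,0,255),1)
cv2.imwrite('pics/s1y.png',i);go([.499,.2195,.232])
```

```text
t 4.35 pos [0.4986 0.2188 0.2866] F [ 0.07 -0.86 -0.55] open -0.0001 zaxis [ 0.006  0.001 -1.   ]
turn [0. 0. 0.] shift [-0.0012  0.0025  0.2185] rows 1.0928194224013397
```

View pics/s1y.png

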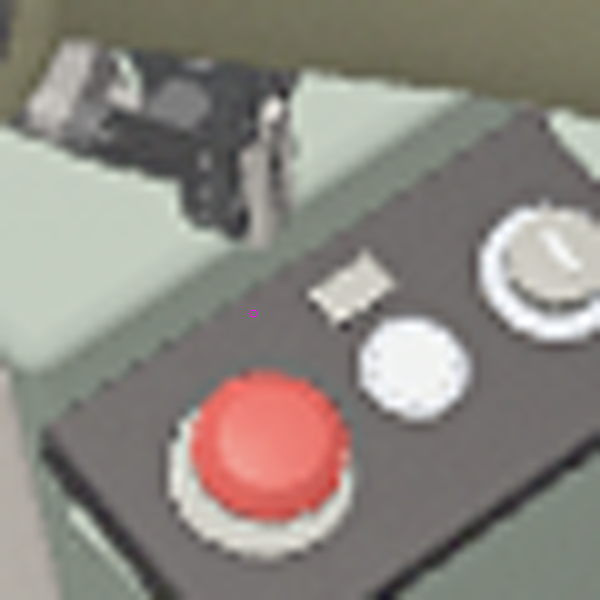

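Run:
```python
from h import *
b=imaging.read_camera('top')
i=np.array(b['pixels'])[150:220,175:245,::-1].astype(float)
i=255*(i/255)**.5
i=cv2.resize(i.astype(np.uint8),None,fx=8.5,fy=8.5,interpolation=cv2.INTER_CUBIC)
s=status.sense();r=R.from_rotvec(s['ee_rot']).as_matrix()
for k,o in enumerate([0,.073,.12,.2]):
  p=proj(b,s['eef_pos']-r[:,2]*o);print(p);q=((p-[175,150]+.5)*8.5).astype(int);cv2.circle(i,tuple(int(v) for v in q),5,(255,0,255),1)
cv2.imwrite('pics/t1y.png',i);go([.499,.2195,.232])
print(s['joints'],s['joint_vel'],s['joint_torque'])
```

```text
[202.53384138 194.3594275 ]
[199.47817592 190.57315786]
[197.31347241 187.89087758]
[193.20964611 182.8058337 ]
t 4.4 pos [0.4985 0.2188 0.2864] F [ 0.06 -1.22 -0.02] open -0.0001 zaxis [ 0.005  0.001 -1.   ]
turn [0. 0. 0.] shift [-0.0016  0.0022  0.2174] rows 1.0872102237845935
[ 0.78553324 -0.08254995  0.13260552  0.00357621 -1.78166975 -1.99438608] [ 0.00409928  0.00319925 -0.00532684 -0.00197225  0.00118499  0.00083841] [ 8.67579225e-02 -2.97066307e+01  3.39712822e+01  6.79629251e+00
  8.37705215e-03  2.34762090e-03]
```

View pics/t1y.png

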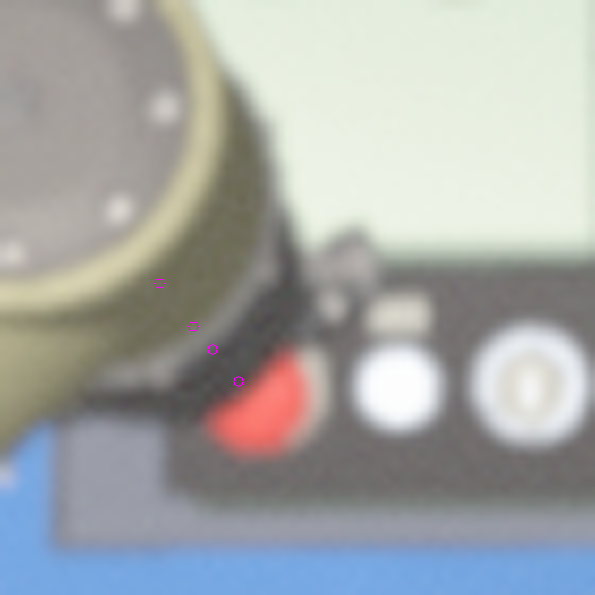

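Run:
```python
from h import *
a=imaging.read_camera('side')
i=np.array(a['pixels'])[125:225,155:255,::-1].astype(float)
i=255*(i/255)**.5
i=cv2.resize(i.astype(np.uint8),None,fx=6,fy=6,interpolation=cv2.INTER_CUBIC)
s=status.sense();r=R.from_rotvec(s['ee_rot']).as_matrix()
for o,x,y in [(0,0,0),(.0187,0,0),(.073,0,0),(.073,.038,0),(.073,-.038,0),(.073,0,.0425),(.073,0,-.0425),(.15,0,0)]:
  p=proj(a,s['eef_pos']-r[:,2]*o+r[:,0]*x+r[:,1]*y);q=((p-[155,125]+.5)*6).astype(int);print(o,x,y,q);cv2.circle(i,tuple(int(v) for v in q),4,(255,0,255),1)
cv2.imwrite('pics/s1x.png',i);go([.499,.2195,.232])
```

```text
0 0 0 [332 429]
0.0187 0 0 [327 399]
0.073 0 0 [312 305]
0.073 0.038 0 [400 339]
0.073 -0.038 0 [227 272]
0.073 0 0.0425 [251 382]
0.073 0 -0.0425 [370 233]
0.15 0 0 [289 156]
t 4.45 pos [0.4984 0.2189 0.286 ] F [ 0.3   0.48 -0.77] open -0.0002 zaxis [ 0.005  0.    -1.   ]
turn [0. 0. 0.] shift [-0.002   0.0017  0.2161] rows 1.0808145116480452
```

View pics/s1x.png

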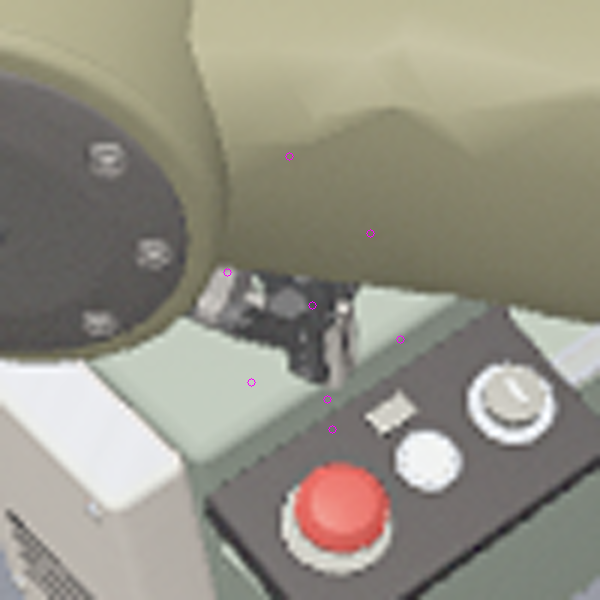

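Run:
```python
from h import *
T=R.from_euler('y',-.35)*R.from_matrix(np.array([[-.935,-.355,0],[-.355,.935,0],[0,0,-1.]]))
go([.478,.2195,.29],T)
```

```text
t 4.45 pos [0.4984 0.2189 0.286 ] F [ 0.3   0.48 -0.77] open -0.0002 zaxis [ 0.005  0.    -1.   ]
turn [ 0.1559 -0.4106 -0.002 ] shift [ 0.0755  0.0311 -0.0163] rows 0.4162064903339808
```

Request:
move_arm --pt "0.05 -0.13 0 0.025 0.01 -0.02 1" --pt "0.1 -0.27 0 0.05 0.02 -0.02 1" --pt "0.156 -0.41 0 0.075 0.03 -0.02 1" --pt "0.156 -0.41 0 0.075 0.03 -0.02 1" --pt "0.156 -0.41 0 0.075 0.03 -0.02 1"

```text
time_s: 4.95
eef_pos: [0.4774, 0.2191, 0.2914]
ee_rot: [-0.504, 2.75, -0.087]
force: [0.0, 0.3, 0.5]
opening: 0.0002
```

Run:
```python
from h import *
T=R.from_euler('y',-.35)*R.from_matrix(np.array([[-.935,-.355,0],[-.355,.935,0],[0,0,-1.]]))
go([.478,.2195,.29],T)
s=status.sense();r=R.from_rotvec(s['ee_rot']).as_matrix()
for n,org in(('side',(155,125)),('top',(160,140))):
  a=imaging.read_camera(n)
  i=np.array(a['pixels'])[org[1]:org[1]+95,org[0]:org[0]+95,::-1].astype(float)
  i=255*(i/255)**.5
  i=cv2.resize(i.astype(np.uint8),None,fx=6,fy=6,interpolation=cv2.INTER_CUBIC)
  for o in (0,.0187,.073):
    p=proj(a,s['eef_pos']-r[:,2]*o);q=((p-org+.5)*6).astype(int);print(o,p,q);cv2.circle(i,tuple(int(v) for v in q),4,(255,0,255),1)
  cv2.imwrite('pics/2%s.png'%n,i)
  print(models.tip_of('stop_top',a))
```

```text
t 4.95 pos [0.4774 0.2191 0.2914] F [0.05 0.33 0.49] open 0.0002 zaxis [ 0.343  0.001 -0.939]
turn [ 0.0015  0.0007 -0.0006] shift [-0.0008  0.0015  0.006 ] rows 0.031135878717109516
0 [215.00823282 199.71419414] [363 451]
0.0187 [216.03346363 196.48853085] [369 431]
0.073 [219.23706241 186.40911173] [388 371]
[{'point': [150.9, 310.5], 'confidence': 0.74}, {'point': [211.2, 211.0], 'confidence': 0.69}]
0 [202.11210927 201.25027836] [255 370]
0.0187 [201.36112928 202.64516459] [251 378]
0.073 [199.05277807 206.93274529] [237 404]
[{'point': [207.2, 197.5], 'confidence': 0.68}]
```

View pics/2side.png

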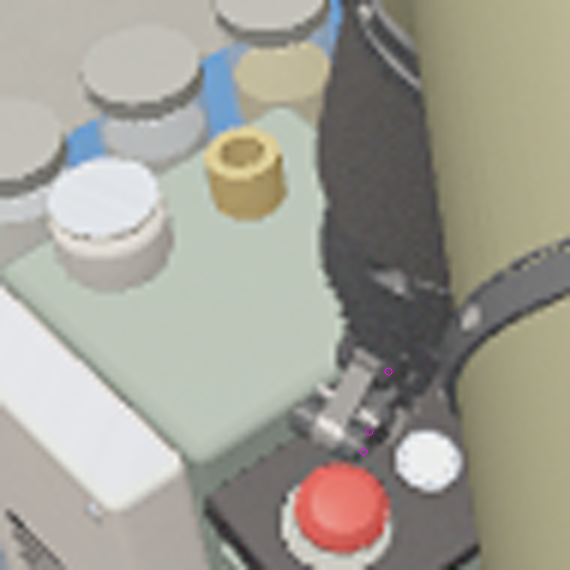

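View pics/2top.png

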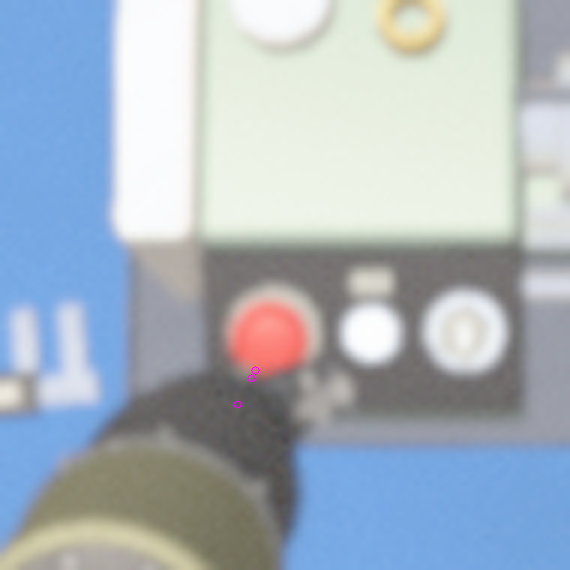

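Run:
```python
from h import *
s=status.sense();r=R.from_rotvec(s['ee_rot']).as_matrix()
org=(198,178);a=imaging.read_camera('side')
i=np.array(a['pixels'])[org[1]:org[1]+40,org[0]:org[0]+45,::-1].astype(float)
i=255*(i/255)**.5
i=cv2.resize(i.astype(np.uint8),None,fx=15,fy=15,interpolation=cv2.INTER_CUBIC)
for o,y in ((0,0),(.0187,0),(.073,0),(.04,.04),(.04,-.04),(0,.011),(0,-.011)):
    p=proj(a,s['eef_pos']-r[:,2]*o+r[:,1]*y);q=((p-org+.5)*15).astype(int);print(o,y,q);cv2.circle(i,tuple(int(v) for v in q),4,(255,0,255),1)
cv2.imwrite('pics/3side.png',i);go([0,0,0])
```

```text
0 0 [253 325]
0.0187 0 [268 277]
0.073 0 [315 125]
0.04 0.04 [146 421]
0.04 -0.04 [420  26]
0 0.011 [216 378]
0 -0.011 [289 273]
t 5.2 pos [0.4791 0.2194 0.2918] F [-0.29  0.29  0.18] open 0.0002 zaxis [ 0.342 -0.    -0.94 ]
turn [0. 0. 0.] shift [ 2.3682 -0.0474  0.4408] rows 12.04667421500911
```

View pics/3side.png

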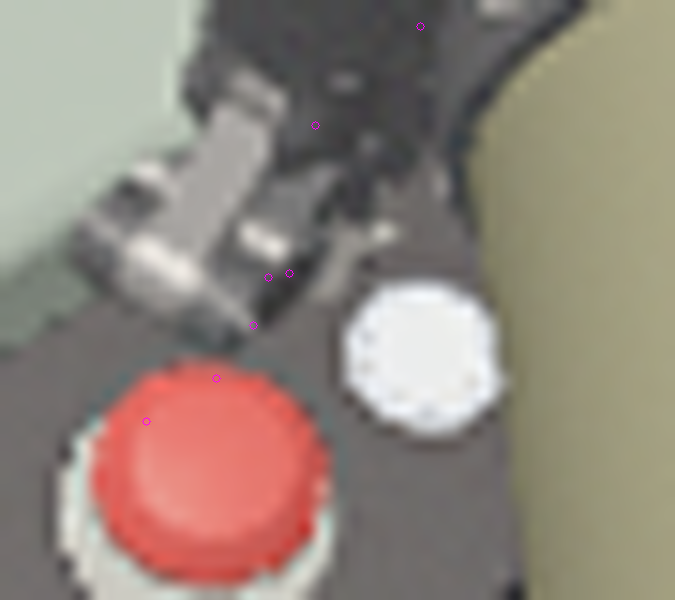

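Request:
move_arm --pt "0 0 0 0 0 0.06 1" --pt "0 0 0 0 0 0.12 1" --pt "0 0 0 0 0 0.17 1" --pt "0 0 0 0 0 0.2 1" --pt "0 0 0 0 0 0.22 1"

```text
time_s: 5.7
eef_pos: [0.4981, 0.219, 0.2387]
ee_rot: [-0.5, 2.753, -0.091]
force: [-0.9, 0.1, 0.2]
opening: -0.0002
```

Run:
```python
from h import *
T=R.from_euler('y',-.35)*R.from_matrix(np.array([[-.935,-.355,0],[-.355,.935,0],[0,0,-1.]]))
go([.4985,.2194,.2325],T)
```

```text
t 5.7 pos [0.4981 0.219  0.2387] F [-0.88  0.08  0.16] open -0.0002 zaxis [ 0.342 -0.002 -0.94 ]
turn [-0.0015 -0.0025 -0.0042] shift [0.006  0.0039 0.0239] rows 0.12462480116485307
```

Now a gradual push of about 8 mm over this call, watching force.

Request:
move_arm --pt "0 0 0 0 0 0.008 1" --pt "0 0 0 0 0 0.016 1" --pt "0 0 0 0 0 0.024 1" --pt "0 0 0 0 0 0.032 1" --pt "0 0 0 0 0 0.032 1"

```text
time_s: 6.2
eef_pos: [0.5008, 0.2191, 0.2311]
ee_rot: [-0.5, 2.753, -0.09]
force: [0.9, -0.4, 0.2]
opening: 0.0001
```

Run:
```python
from h import *
go([.4985,.2194,.2325])
```

```text
t 6.2 pos [0.5008 0.2191 0.2311] F [ 0.92 -0.44  0.18] open 0.0001 zaxis [ 0.341 -0.002 -0.94 ]
turn [0. 0. 0.] shift [ 0.0057  0.0035 -0.0084] rows 0.0537458164444095
```

Request:
move_arm --pt "0 0 0 0 0 0.006 1" --pt "0 0 0 0 0 0.012 1" --pt "0 0 0 0 0 0.018 1" --pt "0 0 0 0 0 0.02 1" --pt "0 0 0 0 0 0.02 1"

```text
time_s: 6.7
eef_pos: [0.5025, 0.2191, 0.2262]
ee_rot: [-0.5, 2.753, -0.091]
force: [-0.2, 1.4, 0.5]
opening: -0.0
```

Run:
```python
from h import *
s=status.sense();r=R.from_rotvec(s['ee_rot']).as_matrix()
org=(188,168);a=imaging.read_camera('side');go([.4985,.2194,.2325])
i=np.array(a['pixels'])[org[1]:org[1]+55,org[0]:org[0]+60,::-1].astype(float)
i=255*(i/255)**.5
i=cv2.resize(i.astype(np.uint8),None,fx=10,fy=10,interpolation=cv2.INTER_CUBIC)
p=proj(a,s['eef_pos']);q=((p-org+.5)*10).astype(int);cv2.circle(i,tuple(int(v) for v in q),4,(255,0,255),1)
cv2.imwrite('pics/4side.png',i)
```

```text
t 6.75 pos [0.5025 0.219  0.2264] F [0.26 0.4  1.18] open -0.0002 zaxis [ 0.341 -0.002 -0.94 ]
turn [0. 0. 0.] shift [ 0.0058  0.0036 -0.0285] rows 0.1462976239775714
```

View pics/4side.png

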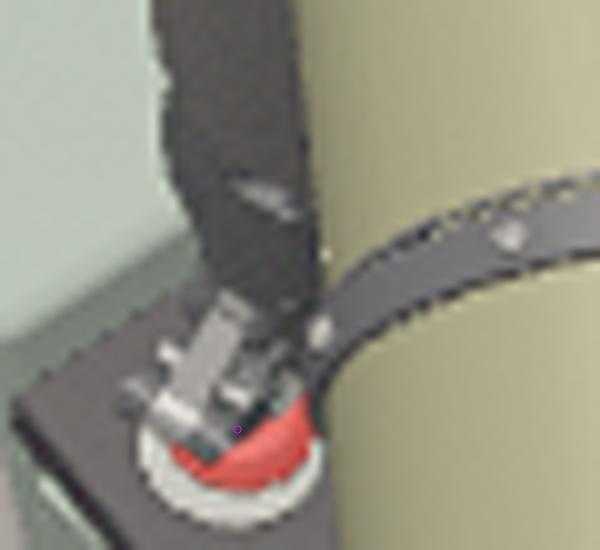

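Request:
move_arm --pt "0 0 0 0 0 0.005 1" --pt "0 0 0 0 0 0.01 1" --pt "0 0 0 0 0 0.015 1" --pt "0 0 0 0 0 0.02 1" --pt "0 0 0 0 0 0.02 1"

```text
time_s: 7.25
eef_pos: [0.5042, 0.2189, 0.2214]
ee_rot: [-0.5, 2.753, -0.091]
force: [-0.3, -0.4, -0.1]
opening: -0.0
```

Run:
```python
from h import *
go([.4985,.2194,.2325])
```

```text
t 7.25 pos [0.5042 0.2189 0.2214] F [-0.31 -0.41 -0.12] open -0.0 zaxis [ 0.341 -0.002 -0.94 ]
turn [0. 0. 0.] shift [ 0.0051  0.0038 -0.0497] rows 0.25036896011685056
```

Request:
move_arm --pt "0 0 0 0 0 0.005 1" --pt "0 0 0 0 0 0.01 1" --pt "0 0 0 0 0 0.015 1" --pt "0 0 0 0 0 0.015 1" --pt "0 0 0 0 0 0.015 1"

```text
time_s: 7.75
eef_pos: [0.5055, 0.2189, 0.2178]
ee_rot: [-0.5, 2.753, -0.091]
force: [0.2, 0.7, 0.0]
opening: -0.0003
```

Run:
```python
from h import *
s=status.sense();r=R.from_rotvec(s['ee_rot']).as_matrix()
org=(193,183);a=imaging.read_camera('side');go([.4985,.2194,.2325])
i=np.array(a['pixels'])[org[1]:org[1]+45,org[0]:org[0]+45,::-1].astype(float)
i=255*(i/255)**.5
i=cv2.resize(i.astype(np.uint8),None,fx=13,fy=13,interpolation=cv2.INTER_CUBIC)
p=proj(a,s['eef_pos']);q=((p-org+.5)*13).astype(int);cv2.circle(i,tuple(int(v) for v in q),4,(255,0,255),1)
cv2.imwrite('pics/5side.png',i)
```

```text
t 7.8 pos [0.5055 0.2189 0.2179] F [ 0.2   0.13 -0.57] open 0.0002 zaxis [ 0.341 -0.002 -0.94 ]
turn [0. 0. 0.] shift [ 0.0054  0.0038 -0.0644] rows 0.32366431068117035
```

View pics/5side.png

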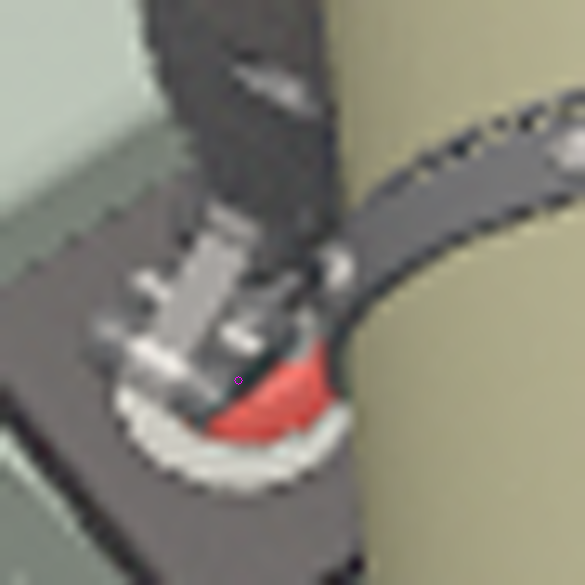

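Request:
move_arm --pt "0 0 0 0 0 0.005 1" --pt "0 0 0 0 0 0.01 1" --pt "0 0 0 0 0 0.015 1" --pt "0 0 0 0 0 0.02 1" --pt "0 0 0 0 0 0.02 1"

```text
time_s: 8.3
eef_pos: [0.5072, 0.2188, 0.2129]
ee_rot: [-0.5, 2.753, -0.091]
force: [0.9, 0.1, 0.3]
opening: -0.0003
```

Run:
```python
from h import *
go([.4985,.2194,.2325])
```

```text
t 8.3 pos [0.5072 0.2188 0.2129] F [0.94 0.1  0.25] open -0.0003 zaxis [ 0.341 -0.002 -0.94 ]
turn [0. 0. 0.] shift [ 0.0047  0.0039 -0.0856] rows 0.428932768399305
```

Run:
```python
from h import *
s=status.sense()
for n,org in(('side',(193,183)),('top',(180,170))):
  a=imaging.read_camera(n)
  i=np.array(a['pixels'])[org[1]:org[1]+45,org[0]:org[0]+45,::-1].astype(float)
  i=255*(i/255)**.5
  i=cv2.resize(i.astype(np.uint8),None,fx=13,fy=13,interpolation=cv2.INTER_CUBIC)
  for P in(s['eef_pos'],[.4985,.2194,.2325]):
    p=proj(a,P);q=((p-org+.5)*13).astype(int);cv2.circle(i,tuple(int(v) for v in q),4,(255,0,255),1)
  cv2.imwrite('pics/6%s.png'%n,i)
```

```text
(no output)
```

View pics/6side.png

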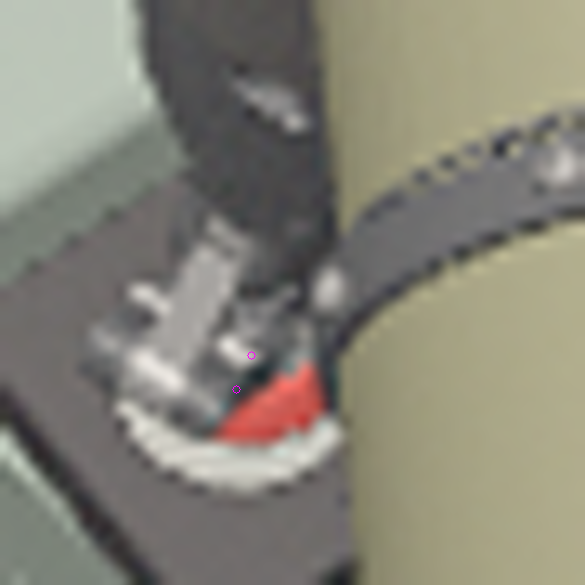

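View pics/6top.png

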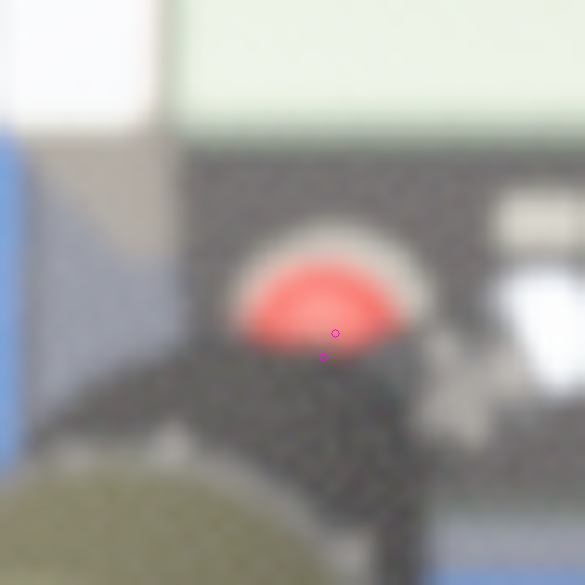

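Run:
```python
from h import *
s=status.sense();r=R.from_rotvec(s['ee_rot']).as_matrix();print(s['joints'].round(3))
for n,org,k,w in(('side',(150,100),6,(130,95)),('top',(140,150),6,(130,95))):
  a=imaging.read_camera(n)
  i=np.array(a['pixels'])[org[1]:org[1]+w[1],org[0]:org[0]+w[0],::-1].astype(float)
  i=255*(i/255)**.6
  i=cv2.resize(i.astype(np.uint8),None,fx=k,fy=k,interpolation=cv2.INTER_CUBIC)
  for o in np.arange(0,.26,.02):
    p=proj(a,s['eef_pos']-r[:,2]*o);q=((p-org+.5)*k).astype(int);cv2.circle(i,tuple(int(v) for v in q),4,(255,0,255),1)
  # body box outline at .073
  c=[proj(a,s['eef_pos']-r[:,2]*.073+r[:,0]*.038*u+r[:,1]*.0425*v) for u,v in((1,1),(1,-1),(-1,-1),(-1,1))]
  c=((np.array(c)-org+.5)*k).astype(np.int32);cv2.polylines(i,[c.reshape(-1,1,2)],True,(0,255,255),1)
  cv2.imwrite('pics/7%s.png'%n,i)
```

```text
[ 0.975 -0.409 -0.414  0.293 -1.375 -2.217]
```

View pics/7side.png

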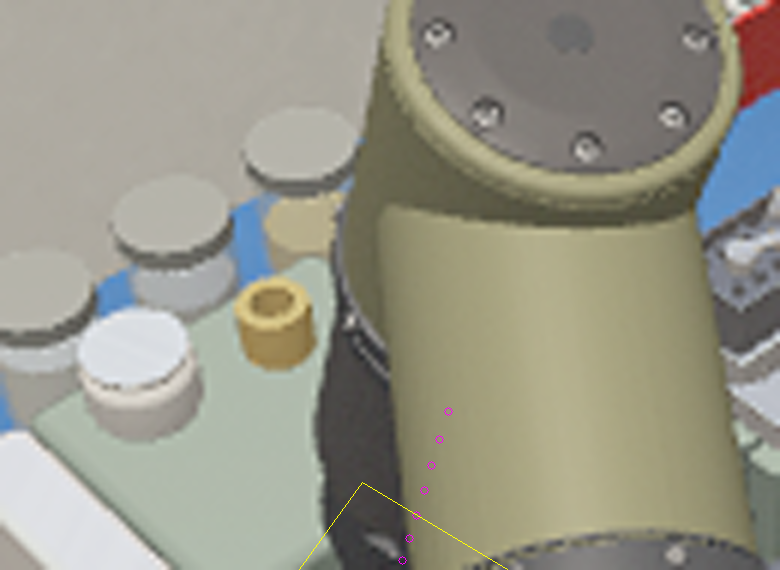

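View pics/7top.png

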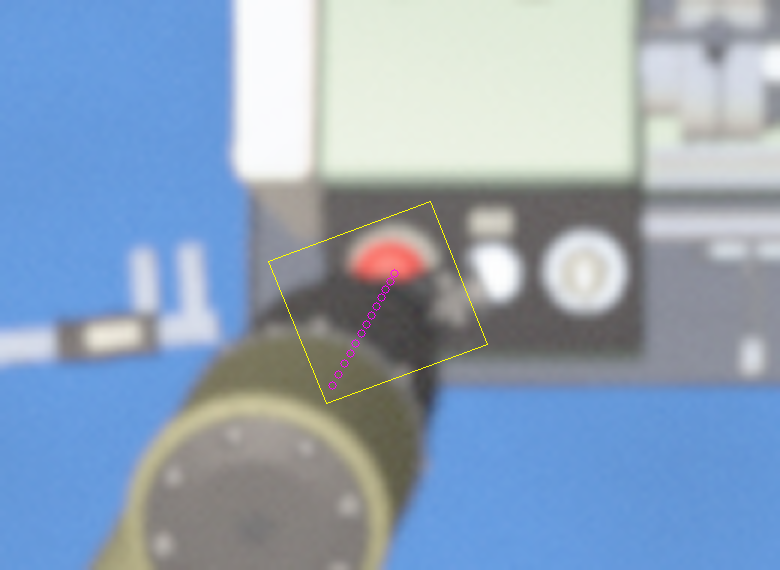

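Run:
```python
from h import *
for n,org,w in(('side',(190,180),(40,40)),('top',(180,180),(50,40))):
  a=imaging.read_camera(n)
  i=np.array(a['pixels'])[org[1]:org[1]+w[1],org[0]:org[0]+w[0],::-1].astype(float)
  i=np.clip(i*1.0,0,255);i=255*(i/255)**.4
  cv2.imwrite('pics/8%s.png'%n,cv2.resize(i.astype(np.uint8),None,fx=14,fy=14,interpolation=cv2.INTER_CUBIC))
print(models.tip_of('stop_top',a),status.sense()['joint_torque'])
```

```text
[{'point': [205.8, 196.5], 'confidence': 0.37}] [-2.39878696e-03 -1.50943279e+01  3.53098512e+01  7.42795408e+00
  4.99989577e-01  1.57427837e-05]
```

View pics/8side.png

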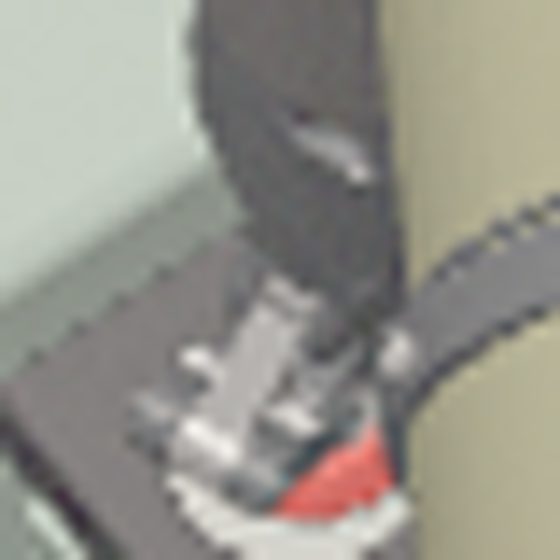

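View pics/8top.png

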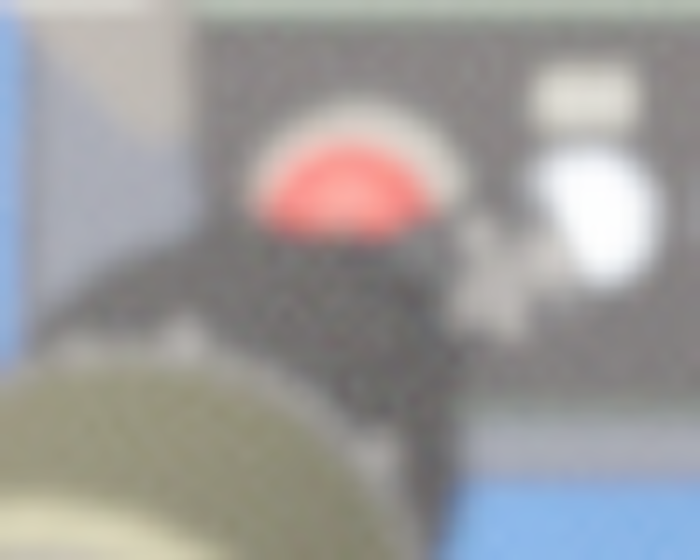

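Request:
move_arm --pt "0 0 0 0 0 0.004 1" --pt "0 0 0 0 0 0.008 1" --pt "0 0 0 0 0 0.012 1" --pt "0 0 0 0 0 0.016 1" --pt "0 0 0 0 0 0.016 1"

```text
time_s: 9.15
eef_pos: [0.5085, 0.2189, 0.2092]
ee_rot: [-0.5, 2.753, -0.091]
force: [-0.4, 0.4, -0.4]
opening: 0.0
```

Run:
```python
from h import *
go([.4985,.2194,.2325]);print(status.sense()['torque'])
```

```text
t 9.15 pos [0.5085 0.2189 0.2092] F [-0.41  0.38 -0.39] open 0.0 zaxis [ 0.341 -0.002 -0.94 ]
turn [0. 0. 0.] shift [ 0.005   0.0038 -0.1012] rows 0.5070694017961995
[0.01729447 0.97449334 0.00430796]
```

Request:
move_arm --pt "0 0 0 0 0 0.004 1" --pt "0 0 0 0 0 0.008 1" --pt "0 0 0 0 0 0.012 1" --pt "0 0 0 0 0 0.016 1" --pt "0 0 0 0 0 0.016 1"

```text
time_s: 9.65
eef_pos: [0.5099, 0.2189, 0.2055]
ee_rot: [-0.5, 2.753, -0.091]
force: [-0.6, 0.0, 0.1]
opening: -0.0002
```

Run:
```python
from h import *
go([.4985,.2194,.2325]);print(status.sense()['torque'])
for n,org,w in(('side',(190,180),(45,42)),('top',(180,170),(50,40))):
  a=imaging.read_camera(n)
  i=np.array(a['pixels'])[org[1]:org[1]+w[1],org[0]:org[0]+w[0],::-1].astype(float)
  i=255*(i/255)**.5
  cv2.imwrite('pics/9%s.png'%n,cv2.resize(i.astype(np.uint8),None,fx=14,fy=14,interpolation=cv2.INTER_CUBIC))
```

```text
t 9.65 pos [0.5099 0.2189 0.2055] F [-0.63  0.02  0.1 ] open -0.0002 zaxis [ 0.341 -0.002 -0.94 ]
turn [0. 0. 0.] shift [ 0.005   0.0039 -0.1173] rows 0.5873597384005997
[ 0.0597869   0.90131907 -0.00308099]
```

View pics/9side.png

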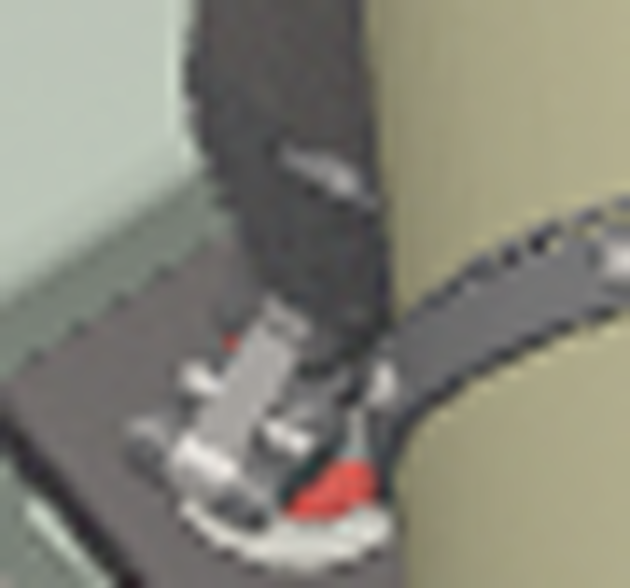

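View pics/9top.png

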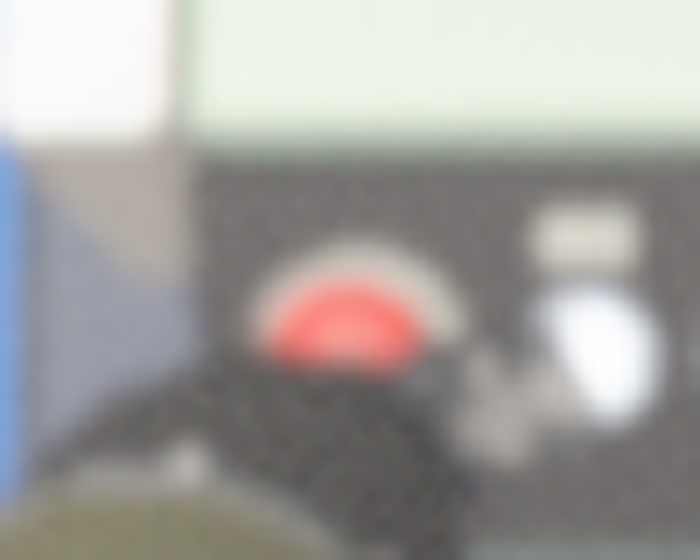

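Run:
```python
from h import *
b=imaging.read_camera('top')
im=cv2.imread('pics/t0.png')
r=R.from_rotvec([0.5667,-3.0896,-.0028]).as_matrix();e=np.array([.213,-.561,.1936])
w=im[250:345*2-100,600:768]
w=cv2.resize(im[380:530,600:768],None,fx=4,fy=4,interpolation=cv2.INTER_CUBIC)
def d(P,col):
    q=(proj(b,P)+.5)*1.5-[600,380];q=(q*4).astype(int);cv2.circle(w,tuple(int(v) for v in q),4,col,1)
for o in(0,.0187,.073,.15):d(e-r[:,2]*o,(255,0,255))
for u in(-1,1):
    d(e-r[:,2]*.013+r[:,1]*.0425*u,(0,255,255))
    for v in(-1,1): d(e-r[:,2]*.073+r[:,1]*.0425*u+r[:,0]*.038*v,(0,255,0))
cv2.imwrite('pics/t0g.png',w)
```

```text
(no output)
```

View pics/t0g.png

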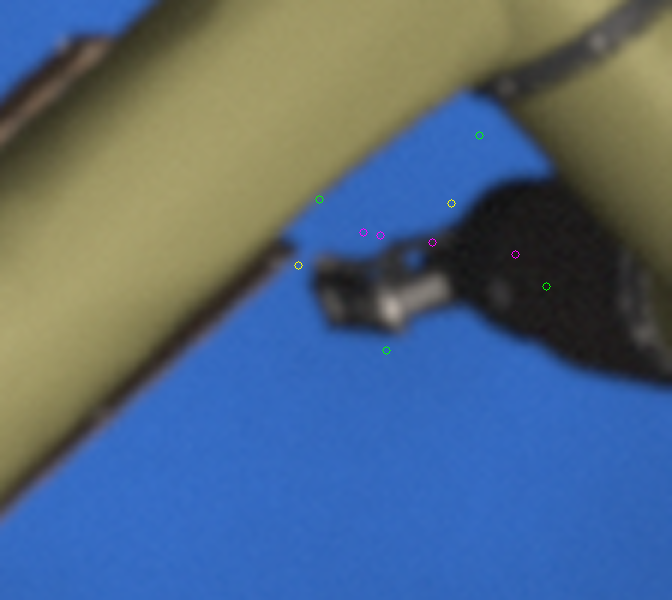

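Run:
```python
from h import *
a=imaging.read_camera('side');b=imaging.read_camera('top')
for c in(a,b): print(c['fx'],c['fy'],c['cx'],c['cy'],[ (proj(c,P)*1.5).round(0).tolist() for P in([0,0,0],[.1,0,0],[-.1,0,0],[0,.1,0],[0,-.1,0])])
save(a,'s9.png');save(b,'t9.png');print(status.sense()['joints'])
```

```text
383.58295968948397 383.58295968948397 261.53424693685156 192.4617756876777 [[609.0, 496.0], [561.0, 456.0], [660.0, 540.0], [574.0, 537.0], [640.0, 459.0]]
443.96210886806955 443.96210886806955 257.3411709205768 193.17353677990107 [[411.0, 528.0], [411.0, 482.0], [411.0, 574.0], [367.0, 528.0], [455.0, 528.0]]
[ 0.96971624 -0.40363689 -0.42447697  0.29315787 -1.35857737 -2.21567472]
```

View pics/s9.png

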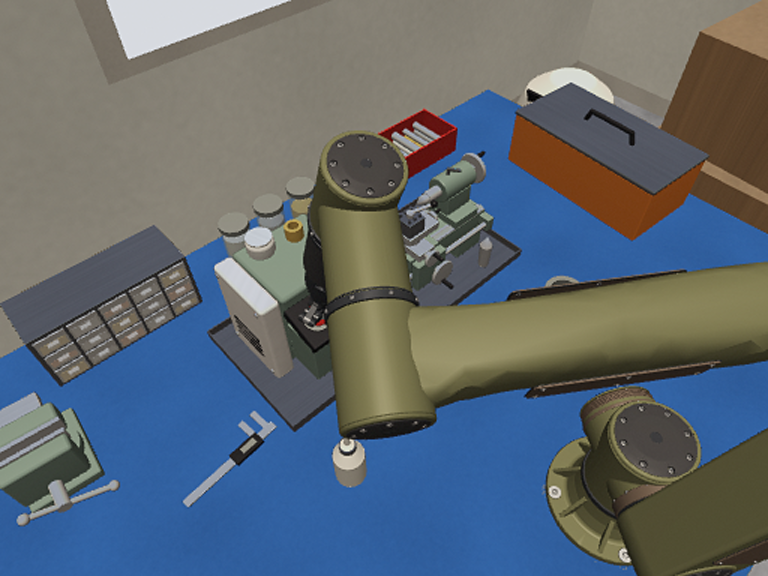

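View pics/t9.png

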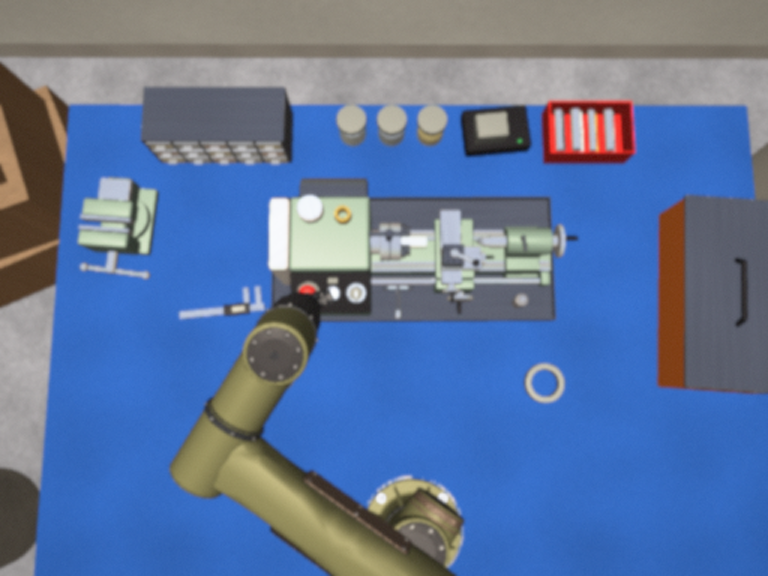

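Request:
move_arm --pt "0 0 0 0 0 0.005 1" --pt "0 0 0 0 0 0.01 1" --pt "0 0 0 0 0 0.015 1" --pt "0 0 0 0 0 0.02 1" --pt "0 0 0 0 0 0.024 1"

```text
time_s: 10.4
eef_pos: [0.512, 0.2189, 0.2]
ee_rot: [-0.5, 2.753, -0.091]
force: [-3.4, -0.2, 3.9]
opening: -0.0003
```

Run:
```python
from h import *
go([.4985,.2194,.2325]);print(status.sense()['torque'])
```

```text
t 10.4 pos [0.512  0.2189 0.2   ] F [-3.43 -0.21  3.9 ] open -0.0003 zaxis [ 0.341 -0.002 -0.94 ]
turn [0. 0. 0.] shift [ 0.0056  0.0038 -0.1406] rows 0.703822506868481
[-0.04643531  1.63018482 -0.04978495]
```

Request:
move_arm --pt "0 0 0 0 0 0.004 1" --pt "0 0 0 0 0 0.008 1" --pt "0 0 0 0 0 0.012 1" --pt "0 0 0 0 0 0.016 1" --pt "0 0 0 0 0 0.016 1"

```text
time_s: 10.9
eef_pos: [0.5127, 0.2189, 0.1993]
ee_rot: [-0.499, 2.752, -0.089]
force: [-22.7, -2.0, 16.6]
opening: -0.0001
```

Run:
```python
from h import *
go([.4985,.2194,.2325]);print(status.sense()['torque'])
for n,org,w in(('side',(190,180),(45,42)),('top',(180,170),(50,40))):
  a=imaging.read_camera(n)
  i=np.array(a['pixels'])[org[1]:org[1]+w[1],org[0]:org[0]+w[0],::-1].astype(float)
  i=255*(i/255)**.5
  cv2.imwrite('pics/10%s.png'%n,cv2.resize(i.astype(np.uint8),None,fx=14,fy=14,interpolation=cv2.INTER_CUBIC))
```

```text
t 10.9 pos [0.5127 0.2189 0.1993] F [-22.66  -1.98  16.56] open -0.0001 zaxis [ 0.342 -0.001 -0.94 ]
turn [0. 0. 0.] shift [ 0.0068  0.0046 -0.1443] rows 0.7225463496908984
[-0.53849918  6.2428247  -0.17208628]
```

View pics/10side.png

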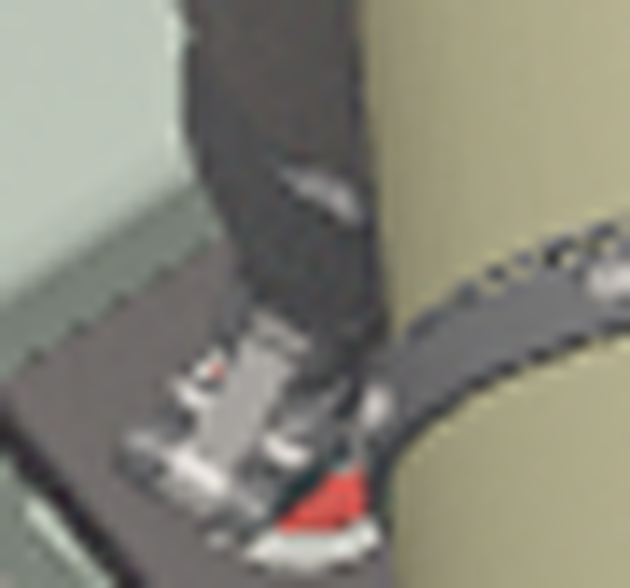

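View pics/10top.png

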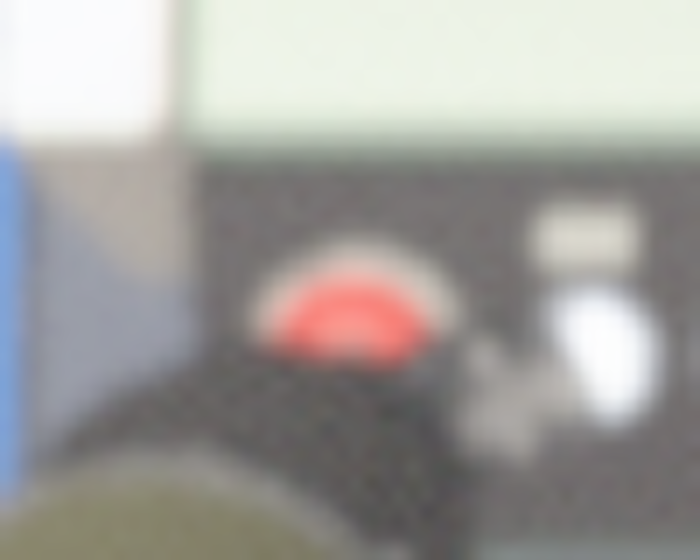

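Request:
move_arm --pt "0 0 0 0 0 -0.06 1" --pt "0 0 0 0 0 -0.18 1" --pt "0 0 0 0 0 -0.35 1" --pt "0 0 0 0 0 -0.5 1" --pt "0 0 0 0 0 -0.5 1"

```text
time_s: 11.5
eef_pos: [0.4705, 0.2197, 0.3226]
ee_rot: [-0.497, 2.745, -0.082]
force: [-0.1, 0.2, -0.3]
opening: -0.0004
```

Run:
```python
from h import *
go([.4985,.2194,.2325]);s=status.sense();print(s['torque'],s['joints'].round(4),s['ee_rot'])
r=R.from_rotvec(s['ee_rot']).as_matrix()
for n,org,w in(('side',(185,140),(75,80)),('top',(170,160),(75,75))):
  a=imaging.read_camera(n)
  i=np.array(a['pixels'])[org[1]:org[1]+w[1],org[0]:org[0]+w[0],::-1].astype(float)
  i=255*(i/255)**.5
  i=cv2.resize(i.astype(np.uint8),None,fx=7.4,fy=7.4,interpolation=cv2.INTER_CUBIC)
  for o in(0,.02,.04,.073):
    p=proj(a,s['eef_pos']-r[:,2]*o);q=((p-org+.5)*7.4).astype(int);cv2.circle(i,tuple(int(v) for v in q),4,(255,0,255),1)
  cv2.imwrite('pics/11%s.png'%n,i)
  print(models.tip_of('stop_top',a))
```

```text
t 11.5 pos [0.4705 0.2197 0.3226] F [-0.13  0.22 -0.28] open -0.0004 zaxis [ 0.348  0.005 -0.937]
turn [0. 0. 0.] shift [0.0202 0.0043 0.3769] rows 1.887146929711041
[ 0.00830663  0.93206244 -0.0302194 ] [ 1.0602 -0.4498 -0.247   0.3059 -1.5883 -2.2385] [-0.49740423  2.74483877 -0.08163936]
[{'point': [210.9, 209.6], 'confidence': 0.74}]
[{'point': [204.5, 194.4], 'confidence': 0.61}]
```

View pics/11side.png

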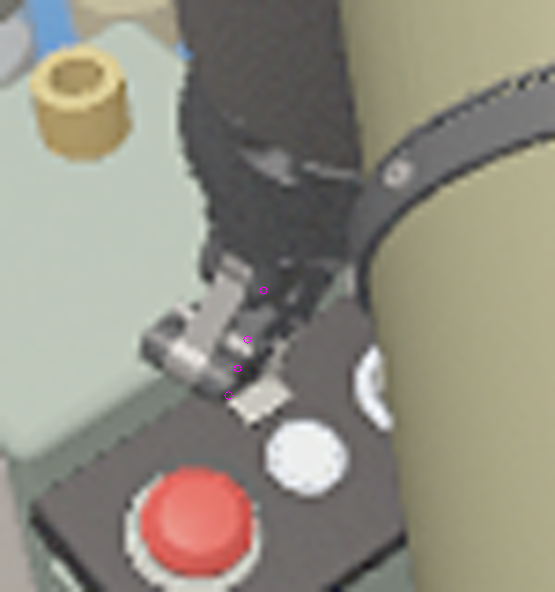

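View pics/11top.png

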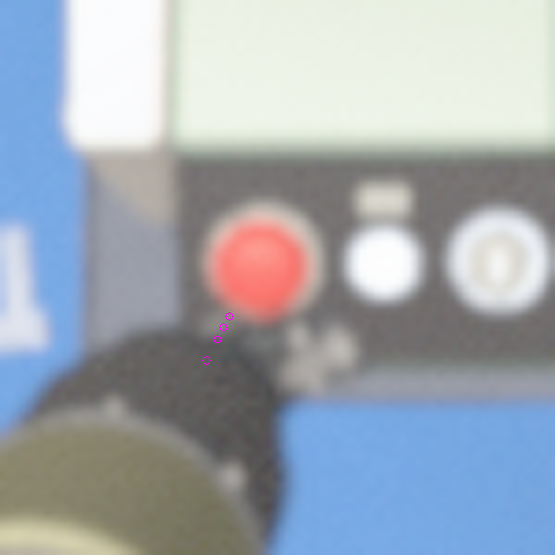

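Run:
```python
from h import *
a=imaging.read_camera('side');b=imaging.read_camera('top')
s=status.sense();e=s['eef_pos'];print(e,s['ee_rot'],s['joints'].round(4))
X,er=tri(a,proj(a,e)+[-1.5,-7.8],b,proj(b,e)+[4,5.8]);print(X-e,er)
X,er=tri(a,proj(a,e)+[-1.5,-7.8],b,proj(b,e)+[0,0]);print(X-e,er)
```

```text
[0.46993627 0.2187579  0.3149443 ] [-0.49984338  2.75356124 -0.09145973] [ 1.0581 -0.4463 -0.2561  0.3028 -1.5867 -2.2382]
[-0.0127938  -0.00716235  0.03042432] [np.float64(6.37758189477296), np.float64(3.88290705139763)]
[-0.00181108 -0.00151144  0.02707449] [np.float64(1.4562062466636807), np.float64(0.8813826634701175)]
```

Run:
```python
from h import *
T=R.from_euler('y',-.85)*R.from_matrix(np.array([[-.935,-.355,0],[-.355,.935,0],[0,0,-1.]]))
go([.49,.2194,.34],T)
```

```text
t 11.8 pos [0.4699 0.2188 0.3149] F [-0.8   0.48  0.63] open -0.0002 zaxis [ 0.341 -0.003 -0.94 ]
turn [ 0.223  -0.5995 -0.0032] shift [-0.1034 -0.0363 -0.0669] rows 0.6421070769722628
```

Request:
move_arm --pt "0.07 -0.18 0 -0.03 -0.01 -0.03 1" --pt "0.14 -0.36 0 -0.06 -0.02 -0.05 1" --pt "0.223 -0.6 0 -0.1 -0.036 -0.067 1" --pt "0.223 -0.6 0 -0.1 -0.036 -0.067 1" --pt "0.223 -0.6 0 -0.1 -0.036 -0.067 1"

```text
time_s: 12.3
eef_pos: [0.4887, 0.2189, 0.3366]
ee_rot: [-0.416, 2.261, -0.191]
force: [0.3, 0.0, -0.2]
opening: -0.0
```

Run:
```python
from h import *
for n,org,w in(('side',(175,130),(85,85)),('top',(165,150),(80,75))):
  s=status.sense();a=imaging.read_camera(n);s2=status.sense()
  print(s['eef_pos'],s2['eef_pos'],s['ee_rot'])
  r=R.from_rotvec(s['ee_rot']).as_matrix()
  np.savez('pics/12%s.npz'%n,pix=a['pixels'],e=s['eef_pos'],r=r)
  i=np.array(a['pixels'])[org[1]:org[1]+w[1],org[0]:org[0]+w[0],::-1].astype(float)
  i=255*(i/255)**.5
  i=cv2.resize(i.astype(np.uint8),None,fx=7,fy=7,interpolation=cv2.INTER_CUBIC)
  for o in(0,.02,.04,.073):
    p=proj(a,s['eef_pos']-r[:,2]*o);q=((p-org+.5)*7).astype(int);print(o,p.round(1),q);cv2.circle(i,tuple(int(v) for v in q),4,(255,0,255),1)
  for o,y in((.03,.03),(.03,-.03)):
    p=proj(a,s['eef_pos']-r[:,2]*o+r[:,1]*y);q=((p-org+.5)*7).astype(int);cv2.circle(i,tuple(int(v) for v in q),4,(0,255,255),1)
  cv2.imwrite('pics/12%s.png'%n,i)
```

```text
[0.48870202 0.21891509 0.33663591] [0.48894066 0.21897168 0.33821851] [-0.41556038  2.26092247 -0.19076003]
0 [210.2 184.4] [249 384]
0.02 [213.7 184.1] [274 382]
0.04 [217.3 183.9] [299 380]
0.073 [223.7 183.5] [344 378]
[0.48894066 0.21897168 0.33821851] [0.48918346 0.21905772 0.33954017] [-0.41373311  2.26229744 -0.1884178 ]
0 [200.3 195. ] [250 318]
0.02 [199.6 199.6] [245 350]
0.04 [198.9 204.4] [240 384]
0.073 [197.7 212.5] [232 440]
```

View pics/12side.png

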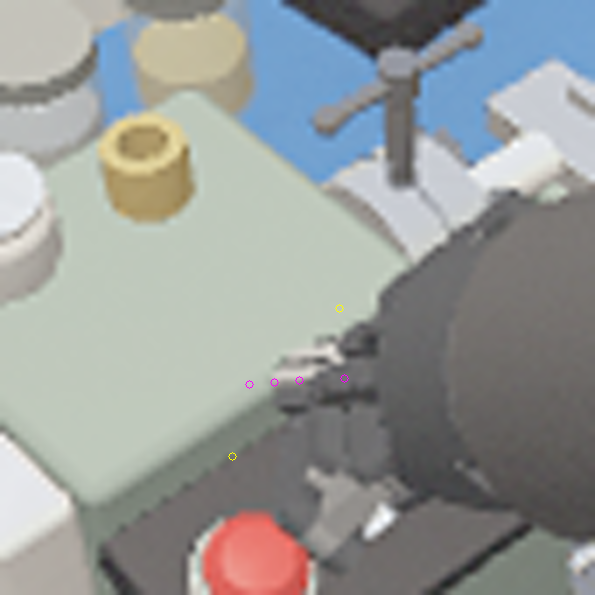

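View pics/12top.png

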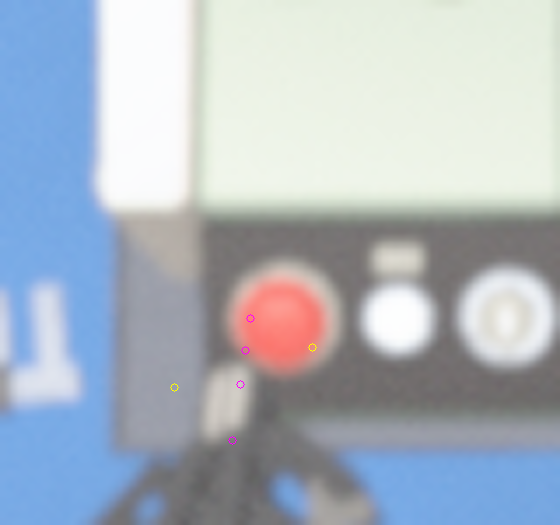

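Run:
```python
from h import *
i0=cv2.imread('pics/s0.png')
n=np.load('pics/12side.npz')['pix']
i1=cv2.resize(n[:,:,::-1],None,fx=1.5,fy=1.5,interpolation=cv2.INTER_CUBIC)
for i in(i0,i1):
    j=i[290:345,290:345].astype(int);m=(j[:,:,2]>130)&(j[:,:,1]<90)
    y,x=np.nonzero(m);print(m.sum(),x.mean()/1.5,y.mean()/1.5,x.min(),x.max(),y.min(),y.max())
v=np.hstack([cv2.resize(i[280:350,285:355],None,fx=5.5,fy=5.5,interpolation=cv2.INTER_CUBIC) for i in(i0,i1)]);cv2.imwrite('pics/cmp.png',v)
```

```text
385 18.223376623376623 16.017316017316016 16 39 14 35
363 17.730027548209367 16.97704315886134 16 38 15 36
```

View pics/cmp.png

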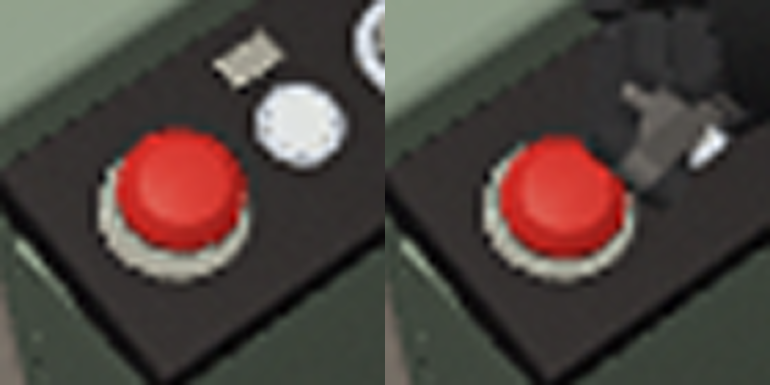

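Run:
```python
from h import *
from scipy.ndimage import shift
from scipy.optimize import least_squares
a=imaging.read_camera('side')
i0=cv2.imread('pics/s0.png').astype(float);i1=np.load('pics/12side.npz')['pix'][:,:,::-1]
i1=cv2.resize(i1,None,fx=1.5,fy=1.5,interpolation=cv2.INTER_CUBIC).astype(float)
f=lambda i:(i[:,:,2]-i[:,:,1])[285:350,290:345]
g0,g1=cv2.GaussianBlur(f(i0),(0,0),1),cv2.GaussianBlur(f(i1),(0,0),1)
M=np.ones_like(g0,bool);yy,xx=np.mgrid[:65,:55]
M[:,:]=(xx<28)|(yy>32)
M[:3]=M[-3:]=0
r=least_squares(lambda p:(shift(g0,(p[1],p[0]),order=1)-g1)[M],[0,1],diff_step=.05)
print('px shift',r.x/1.5)
S=np.array([.4985,.2194,.2325]);ax=np.array([-.343,0,.939])
for d in(.004,.006):print(d,proj(a,S-ax*d)-proj(a,S))
r0=R.from_rotvec(status.sense()['ee_rot']);e=status.sense()['eef_pos'];print('tip',e-.027*r0.as_matrix()[:,2],e)
```

```text
px shift [-0.17523452  0.89781372]
0.004 [-0.18930336  0.59810455]
0.006 [-0.28343878  0.89552568]
tip [0.46908496 0.21915543 0.35808683] [0.48935499 0.21915062 0.34025075]
```

Run:
```python
from h import *
T=R.from_matrix(np.array([[-.935,-.355,0],[-.355,.935,0],[0,0,-1.]]))
go([.55,.14,.37],T)
```

```text
t 12.45 pos [0.4894 0.2192 0.3403] F [ 0.25 -0.37  0.15] open -0.0003 zaxis [ 0.751 -0.    -0.661]
turn [-0.3823  1.0114 -0.0042] shift [-0.1223 -0.3841  0.1036] rows 2.081120436720529
```

Request:
move_arm --pt "-0.065 0.17 0 -0.02 -0.08 0.02 1" --pt "-0.13 0.34 0 -0.05 -0.15 0.04 1" --pt "-0.19 0.51 0 -0.07 -0.23 0.06 1" --pt "-0.26 0.68 0 -0.1 -0.31 0.08 1" --pt "-0.32 0.85 0 -0.12 -0.38 0.1 1"

```text
time_s: 12.95
eef_pos: [0.5499, 0.1409, 0.3728]
ee_rot: [-0.537, 2.955, -0.03]
force: [-0.1, 1.4, 1.8]
opening: -0.0001
```

Run:
```python
from h import *
T=R.from_matrix(np.array([[-.935,-.355,0],[-.355,.935,0],[0,0,-1.]]))
go([.618,.0525,.34],T)
```

```text
t 12.95 pos [0.5499 0.1409 0.3728] F [-0.09  1.39  1.79] open -0.0001 zaxis [ 0.139  0.005 -0.99 ]
turn [-0.0564  0.1682 -0.0044] shift [-0.1109 -0.4202  0.1657] rows 2.3255396391089436
```

Request:
move_arm --pt "-0.02 0.08 0 -0.03 -0.14 0.02 1" --pt "-0.056 0.168 0 -0.07 -0.28 0.07 1" --pt "-0.056 0.168 0 -0.111 -0.42 0.14 1" --pt "-0.056 0.168 0 -0.111 -0.42 0.165 1" --pt "-0.056 0.168 0 -0.111 -0.42 0.165 1"

```text
time_s: 13.45
eef_pos: [0.6192, 0.0518, 0.3378]
ee_rot: [0.557, -3.088, -0.001]
force: [0.2, 0.0, 0.2]
opening: -0.0001
```

```bash
cat > look.py <<'E'
from h import *
import sys
k=sys.argv[1]
for n,org,w in(('side',(195,95),(80,80)),('top',(215,115),(90,70))):
  s=status.sense();a=imaging.read_camera(n)
  r=R.from_rotvec(s['ee_rot']).as_matrix();tip=s['eef_pos']-.029*r[:,2]
  i=np.array(a['pixels'])[org[1]:org[1]+w[1],org[0]:org[0]+w[0],::-1].astype(float)
  i=255*(i/255)**.5
  i=cv2.resize(i.astype(np.uint8),None,fx=7,fy=7,interpolation=cv2.INTER_CUBIC)
  for P,c in((tip,(255,0,255)),(s['eef_pos'],(0,255,255)),([.618,.0523,.284],(0,255,0))):
    p=proj(a,P);q=((p-org+.5)*7).astype(int);print(n,P,q);cv2.circle(i,tuple(int(v) for v in q),4,c,1)
  cv2.imwrite('pics/%s%s.png'%(k,n),i)
T=R.from_matrix(np.array([[-.935,-.355,0],[-.355,.935,0],[0,0,-1.]]))
go([.618,.0525,.30],T)
E
python3 look.py 13
```

```text
side [0.61926866 0.05179563 0.36684947] [242 149]
side [0.6191747  0.05179476 0.33784962] [247 211]
side [0.618, 0.0523, 0.284] [257 320]
top [0.61863223 0.05235905 0.3687427 ] [315 230]
top [0.61861536 0.05236835 0.33974271] [314 248]
top [0.618, 0.0523, 0.284] [313 282]
t 13.55 pos [0.6183 0.0528 0.341 ] F [-1.55  0.32 -0.09] open -0.0002 zaxis [ 0.001  0.001 -1.   ]
turn [ 0.0002  0.002  -0.0044] shift [ 0.0016 -0.0008  0.1641] rows 0.8205086608450054
```

View pics/13side.png

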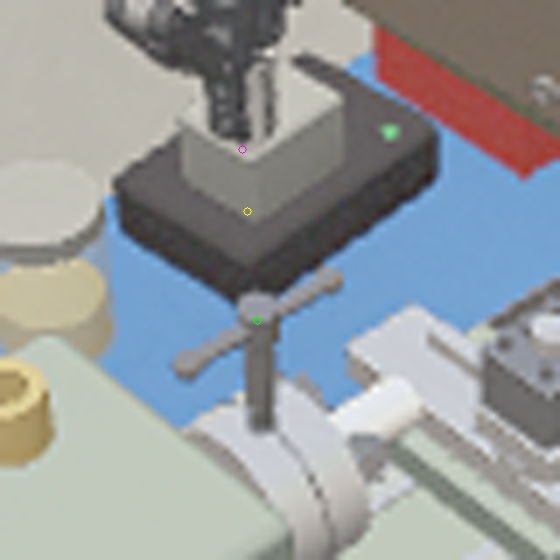

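View pics/13top.png

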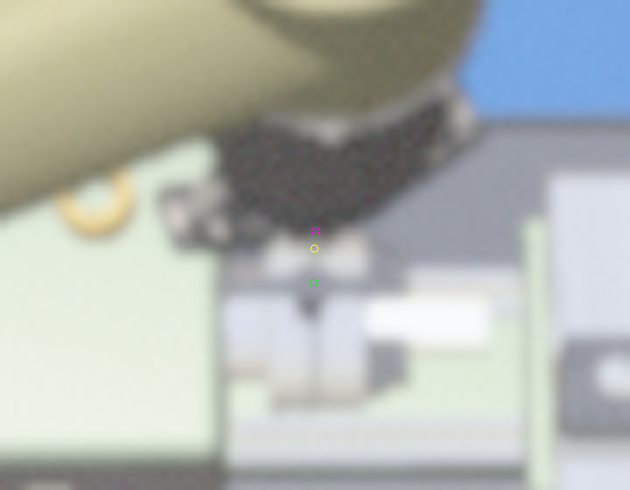

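Request:
move_arm --pt "0 0 0 0 0 0.04 1" --pt "0 0 0 0 0 0.09 1" --pt "0 0 0 0 0 0.14 1" --pt "0 0 0 0 0 0.18 1" --pt "0 0 0 0 0 0.18 1"

```text
time_s: 14.05
eef_pos: [0.6175, 0.0536, 0.2949]
ee_rot: [-0.564, 3.09, 0.001]
force: [0.4, 1.0, 0.5]
opening: -0.0004
```

```bash
python3 look.py 14
```

```text
side [0.61749357 0.05357585 0.32393732] [249 244]
side [0.6174933  0.0536021  0.29493733] [254 301]
side [0.618, 0.0523, 0.284] [257 320]
top [0.61777666 0.0532827  0.32503165] [312 259]
top [0.61781377 0.05330426 0.29603168] [311 276]
top [0.618, 0.0523, 0.284] [313 282]
t 14.15 pos [0.6181 0.0531 0.2968] F [ 0.06 -1.12  0.17] open 0.0001 zaxis [ 0.002  0.001 -1.   ]
turn [-0.0001  0.0032 -0.0035] shift [ 0.0012 -0.0021 -0.0129] rows 0.06542736718353022
```

View pics/14side.png

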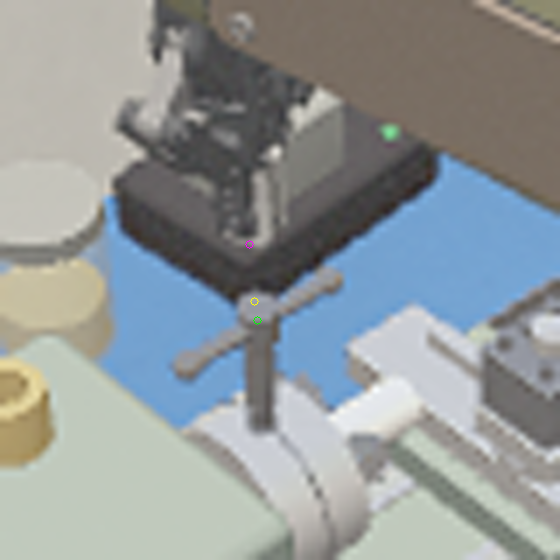

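View pics/14top.png

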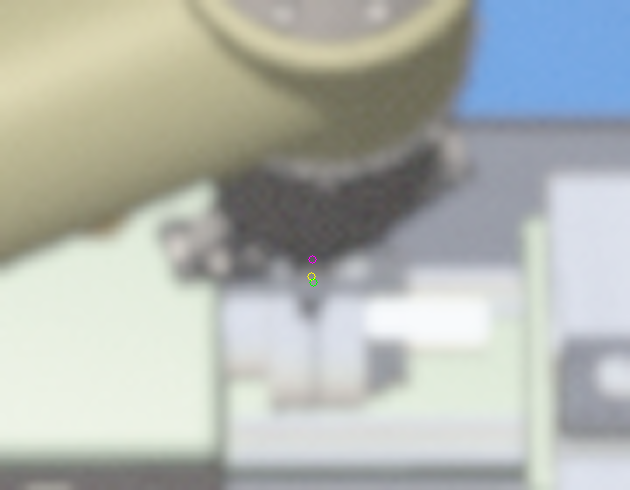

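Request:
move_arm --pt "0 0 0 0 -0.002 0.015 1" --pt "0 0 0 0 -0.002 0.03 1" --pt "0 0 0 0 -0.002 0.045 1" --pt "0 0 0 0 -0.002 0.056 1" --pt "0 0 0 0 -0.002 0.056 1"

```text
time_s: 14.65
eef_pos: [0.6182, 0.0526, 0.2821]
ee_rot: [-0.562, 3.089, 0.001]
force: [0.0, 0.7, 0.6]
opening: 0.0002
```

```bash
python3 look.py 15
```

```text
side [0.61811763 0.05259674 0.311055  ] [252 268]
side [0.61815626 0.05261383 0.28205503] [256 324]
side [0.618, 0.0523, 0.284] [257 320]
top [0.61816992 0.05257103 0.31142586] [313 266]
top [0.61822161 0.05258754 0.28242591] [312 283]
top [0.618, 0.0523, 0.284] [313 282]
t 14.75 pos [0.6183 0.0526 0.2827] F [-0.18 -0.33 -1.14] open -0.0002 zaxis [ 0.002  0.001 -1.   ]
turn [-0.0002  0.003  -0.0036] shift [ 0.0011  0.0001 -0.0691] rows 0.34558614564568546
```

View pics/15side.png

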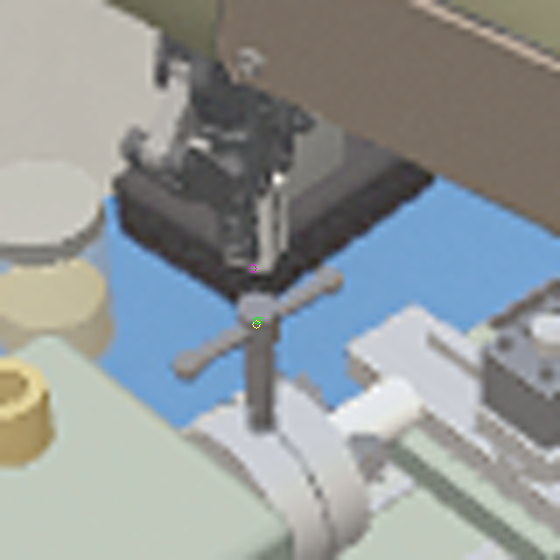

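View pics/15top.png

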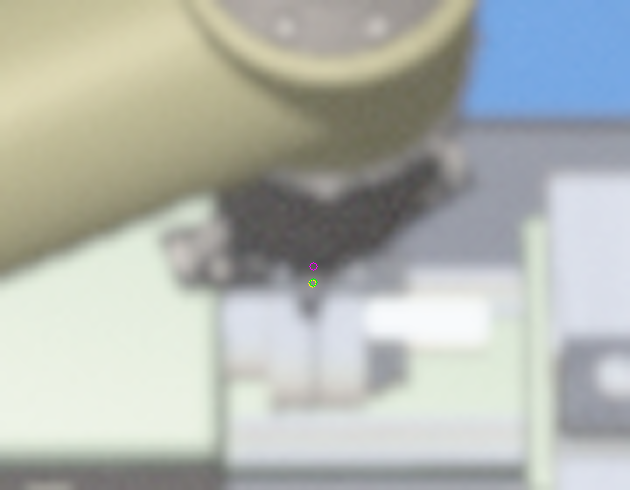

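Request:
move_arm --pt "0 0 0 0 0 0.003 1" --pt "0 0 0 0 0 0.006 1" --pt "0 0 0 0 0 0.006 1" --pt "0 0 0 0 0 0.006 1" --pt "0 0 0 0 0 0.006 1"

```text
time_s: 15.25
eef_pos: [0.6183, 0.0526, 0.2813]
ee_rot: [-0.562, 3.088, 0.0]
force: [-0.4, 0.6, -0.4]
opening: 0.0001
```

Request:
move_arm --pt "0 0 0 0 0 0 1" --pt "0 0 0 0 0 0 1" --pt "0 0 0 0 0 0 1" --pt "0 0 0 0 0 0 1" --pt "0 0 0 0 0 0 1"

```text
time_s: 15.75
eef_pos: [0.6183, 0.0526, 0.2812]
ee_rot: [-0.562, 3.089, 0.0]
force: [-1.5, -0.1, -0.4]
opening: -0.0
```

Request:
move_arm --pt "0 0 0 0 0 0 1" --pt "0 0 0 0 0 0 1" --pt "0 0 0 0 0 0 1" --pt "0 0 0 0 0 0 1" --pt "0 0 0 0 0 0 1"

```text
time_s: 16.25
eef_pos: [0.6183, 0.0526, 0.2813]
ee_rot: [-0.562, 3.088, 0.0]
force: [-0.3, -0.3, 1.9]
opening: -0.0002
```

Request:
move_arm --pt "0 0 0 0 0 0 1" --pt "0 0 0 0 0 0 1" --pt "0 0 0 0 0 0 1" --pt "0 0 0 0 0 0 1" --pt "0 0 0 0 0 0 1"

```text
time_s: 16.75
eef_pos: [0.6183, 0.0526, 0.2813]
ee_rot: [-0.562, 3.088, 0.0]
force: [0.2, -0.4, -0.1]
opening: 0.0001
```

Request:
move_arm --pt "0 0 0 0 0 0 1" --pt "0 0 0 0 0 0 1" --pt "0 0 0 0 0 0 1" --pt "0 0 0 0 0 0 1" --pt "0 0 0 0 0 0 1"

```text
time_s: 17.25
eef_pos: [0.6183, 0.0526, 0.2813]
ee_rot: [-0.562, 3.088, 0.0]
force: [0.3, 0.3, -0.5]
opening: 0.0
```

Request:
move_arm --pt "0 0 0 0 0 0 1" --pt "0 0 0 0 0 0 1" --pt "0 0 0 0 0 0 1" --pt "0 0 0 0 0 0 1" --pt "0 0 0 0 0 0 1"

```text
time_s: 17.75
eef_pos: [0.6183, 0.0526, 0.2813]
ee_rot: [-0.562, 3.088, 0.0]
force: [-0.2, -0.5, 0.3]
opening: 0.0001
```

```bash
python3 look.py 16
python3 - <<'E'
from h import *
a=imaging.read_camera('side');save(a,'s16.png')
E
```

```text
side [0.61824301 0.05257942 0.31025901] [252 269]
side [0.61830892 0.05259841 0.28125909] [256 325]
side [0.618, 0.0523, 0.284] [257 320]
top [0.6182579  0.05257382 0.31027763] [313 267]
top [0.61832545 0.05259294 0.28127772] [312 283]
top [0.618, 0.0523, 0.284] [313 282]
t 17.85 pos [0.6183 0.0526 0.2813] F [-0.4  -0.18 -0.49] open -0.0005 zaxis [ 0.002  0.001 -1.   ]
turn [-0.0003  0.003  -0.0036] shift [ 0.0011  0.0002 -0.075 ] rows 0.3748100058587683
```

View pics/16side.png

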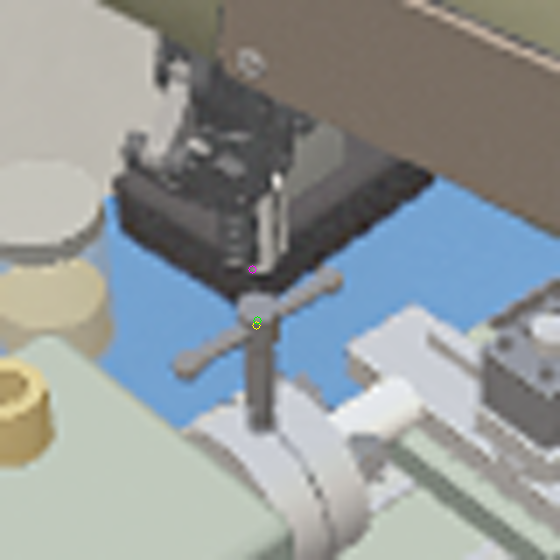

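View pics/s16.png

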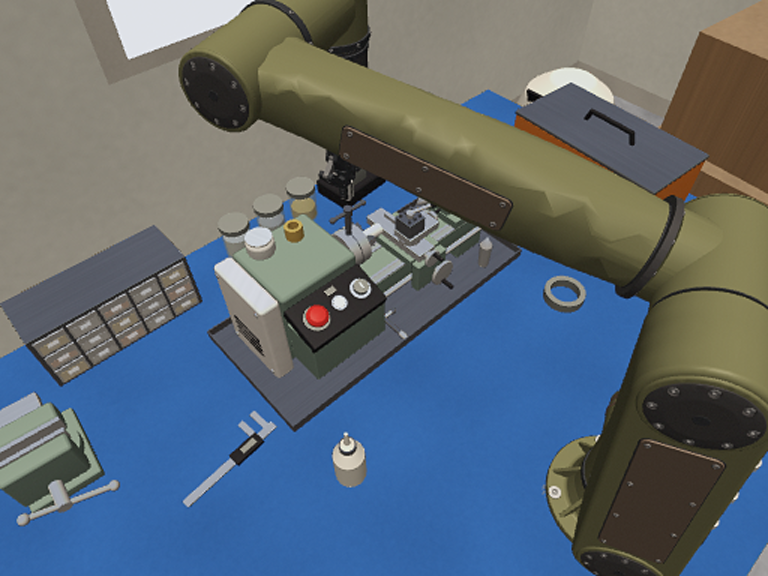

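Run:
```python
from h import *
i0=cv2.imread('pics/s0.png');i1=cv2.imread('pics/s16.png')
for i in(i0,i1):
    j=i[285:350,290:345].astype(int);m=(j[:,:,2]-j[:,:,1])>80
    y,x=np.nonzero(m);print(m.sum(),x.mean()/1.5,y.mean()/1.5)
d=np.abs(i0.astype(int)-i1).max(2)
for n,(x0,y0,x1,y1) in dict(keylow=(325,218,370,240),start=(332,294,348,312),tin=(240,220,310,255),bottle=(325,425,375,490),caliper=(180,400,280,510),drill=(380,300,420,345),centre=(470,230,500,270)).items(): print(n,d[y0:y1,x0:x1].max())
print(arm.close_job())
```

```text
397 18.226700251889167 19.30142737195634
390 17.955555555555556 20.254700854700854
keylow 4
start 5
tin 3
bottle 3
caliper 5
drill 5
centre 150
the job is handed in; nothing more can be done
None
```

The stop button is fully in, and the closed fingertips are pointing down at the chuck key from about 2.6–3 cm above the middle of its crossbar. The job is handed in.

- **Stop button:** The contact force rose to about 28 N, well above the 5 N that moves the button. In the side camera the mushroom's shift matches 6 mm of travel (0.90 px measured and 0.90 px expected; a second estimate gave 0.95 px). It had not moved back in the last picture.
- **Fingertip position:** The fingers really end about 3 cm behind the reported tool point. I saw this in both cameras, and the contact on the button agreed. I therefore placed the fingertips by camera and contact, not by the reported pose. The height above the key is good to a few mm. In the final pose the top camera could not see the fingertips.
- **Pointing:** The arm held still for about 2.5 s before hand-in, at 18 s on the clock, with only noise on the force sensor.
- **Everything else:** Comparing the first and last side pictures, the lower part of the key, the start button, tin, bushing, bottle, caliper and drill key look unchanged.
- **Checks that fell short:** The picture patch around the lathe centre did change. I put that down to the arm covering part of it, since the centre is still visible at the same place, but I did not check this before handing in. I did not compare the tape roll, because the arm hid it in the first side picture.

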